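# Clear and reload the spectrophotometer's sample tray

## Task

Somebody left the black optics bridge standing over the sample tray: lift it off and stand it upright in the middle of the blue mat. Then put every used orange disc from the tray into the red bin and lay every new blue disc flat and fully home in a pocket of its own, leaving the white reference in its pocket and the tape dispenser, tin and mouse where they are. When the tray is ready, press the green start button all the way down and let go.

Things in the scene. Friction and masses are not known exactly. Their poses are not given: they have to be found in the camera images.
- bridge: Black optics bridge over the tray: open frame 196 x 128 mm (own x, y), top at 56 mm, on four 12 mm square legs at its corners; two lens barrels on it reach 86 mm. Its middle carries a grip fin 14 mm thick (own x), 50 mm long (own y), from 56 to 100 mm up. 0.36 to 0.6 kg. Three 12 mm bars along its x pass over the pockets. Origin: centre of its footprint at its feet; z up.
- tray: Fixed green sample tray, 130 mm (its own x) x 180 mm (y) x 14 mm high, with six round pockets in two rows of three. Origin: centre of its underside. The bridge's legs stand on the bench outside its two long sides.
- tray_hole0 (a point): Centre of the mouth of pocket 0, at the tray's top face (14 mm above the bench). Pocket 36 mm across, 7 mm deep; neighbours 62 mm apart along the tray's x and 58 mm along its y. A disc lying home in it has its centre 2 mm above this point.
- tray_hole1 (a point): Centre of the mouth of pocket 1, at the tray's top face (14 mm above the bench). Pocket 36 mm across, 7 mm deep; neighbours 62 mm apart along the tray's x and 58 mm along its y. A disc lying home in it has its centre 2 mm above this point.
- tray_hole2 (a point): Centre of the mouth of pocket 2, at the tray's top face (14 mm above the bench). Pocket 36 mm across, 7 mm deep; neighbours 62 mm apart along the tray's x and 58 mm along its y. A disc lying home in it has its centre 2 mm above this point.
- tray_hole3 (a point): Centre of the mouth of pocket 3, at the tray's top face (14 mm above the bench). Pocket 36 mm across, 7 mm deep; neighbours 62 mm apart along the tray's x and 58 mm along its y. A disc lying home in it has its centre 2 mm above this point.
- tray_hole4 (a point): Centre of the mouth of pocket 4, at the tray's top face (14 mm above the bench). Pocket 36 mm across, 7 mm deep; neighbours 62 mm apart along the tray's x and 58 mm along its y. A disc lying home in it has its centre 2 mm above this point.
- tray_hole5 (a point): Centre of the mouth of pocket 5, at the tray's top face (14 mm above the bench). Pocket 36 mm across, 7 mm deep; neighbours 62 mm apart along the tray's x and 58 mm along its y. A disc lying home in it has its centre 2 mm above this point.
- used0: Used sample, if present (at least two of the three are): an orange disc with a small brown dot on each face, 32 mm across, 18 mm high, 30 g, lying in a tray pocket at the start. Origin: its centre; z along its axis; either face may be up.
- used1: Used sample, if present (at least two of the three are): an orange disc with a small brown dot on each face, 32 mm across, 18 mm high, 30 g, lying in a tray pocket at the start. Origin: its centre; z along its axis; either face may be up.
- used2: Used sample, if present (at least two of the three are): an orange disc with a small brown dot on each face, 32 mm across, 18 mm high, 30 g, lying in a tray pocket at the start. Origin: its centre; z along its axis; either face may be up.
- ref: White reference disc, 32 mm across, 18 mm high, 30 g, lying in one of the tray's pockets, where it belongs. Origin: its centre; z along its axis.
- new0: New sample, if present (at least four of the five are): a blue disc with a small pale dot on each face, 32 mm across, 18 mm high, 30 g, lying flat on the bench at the start. Origin: its centre; z along its axis; either face may be up.
- new1: New sample, if present (at least four of the five are): a blue disc with a small pale dot on each face, 32 mm across, 18 mm high, 30 g, lying flat on the bench at the start. Origin: its centre; z along its axis; either face may be up.
- new2: New sample, if present (at least four of the five are): a blue disc with a small pale dot on each face, 32 mm across, 18 mm high, 30 g, lying flat on the bench at the start. Origin: its centre; z along its axis; either face may be up.
- new3: New sample, if present (at least four of the five are): a blue disc with a small pale dot on each face, 32 mm across, 18 mm high, 30 g, lying flat on the bench at the start. Origin: its centre; z along its axis; either face may be up.
- new4: New sample, if present (at least four of the five are): a blue disc with a small pale dot on each face, 32 mm across, 18 mm high, 30 g, lying flat on the bench at the start. Origin: its centre; z along its axis; either face may be up.
- mat: Fixed thin blue mat, 220 mm (its own x) x 190 mm (y), 3 mm thick: the parking place of the bridge. Origin: centre of its underside.
- bin: Fixed open red bin for used samples, 150 mm (its own x) x 120 mm (y), 35 mm high, walls and floor 4 mm. Origin: centre of its underside.
- start_top (a point): Centre of the top of the green start button, 30 mm across, on the cream console box (90 x 120 mm, 40 mm high).
- start (a joint): Travel of the start button in m: 0 = up, 0.006 = fully pressed (about 5 N, straight down); it springs back.
- tape: Bystander: tape dispenser, 60 x 140 mm, 77 mm high. Origin: centre of its underside.
- can: Bystander: steel tin, 72 mm across, 100 mm high. Origin: centre of its underside.
- mouse: Bystander: cream computer mouse, 100 x 58 mm, 30 mm high. Origin: centre of its underside.
There are look-alikes about, which are no part of the job. There is more than one size of the bin; the one meant has the size given above.

How it is judged:
On the way, in this order (a step that is already met when the one before it is completed fails the run):
1. the bridge stands on the blue mat (horizontal distance between bridge and mat below 0.05 m and angle between bridge's own z axis and vertical below 0.1 rad and height (world z) of bridge below 0.012 m and linear speed of bridge below 0.02 m/s), for 0.2 s.
2. all used discs lie in the bin and all new discs in pockets (x of used0 in the frame of bin between -0.072 and 0.072 m and y of used0 in the frame of bin between -0.057 and 0.057 m and height (world z) of each of used0, used1, used2 below 0.05 m and linear speed of each of used0, used1, used2, new0, new1, new2, new3, new4 below 0.02 m/s and x of used1 in the frame of bin between -0.072 and 0.072 m and y of used1 in the frame of bin between -0.057 and 0.057 m and x of used2 in the frame of bin between -0.072 and 0.072 m and y of used2 in the frame of bin between -0.057 and 0.057 m and ((horizontal distance between new0 and tray_hole0 below 0.006 m and z of new0 in the frame of tray_hole0 below 0.005 m) or (horizontal distance between new0 and tray_hole1 below 0.006 m and z of new0 in the frame of tray_hole1 below 0.005 m) or (horizontal distance between new0 and tray_hole2 below 0.006 m and z of new0 in the frame of tray_hole2 below 0.005 m) or (horizontal distance between new0 and tray_hole3 below 0.006 m and z of new0 in the frame of tray_hole3 below 0.005 m) or (horizontal distance between new0 and tray_hole4 below 0.006 m and z of new0 in the frame of tray_hole4 below 0.005 m) or (horizontal distance between new0 and tray_hole5 below 0.006 m and z of new0 in the frame of tray_hole5 below 0.005 m)) and (angle between new0's own z axis and vertical below 0.12 rad or angle between new0's own z axis and vertical above 3.02 rad) and ((horizontal distance between new1 and tray_hole0 below 0.006 m and z of new1 in the frame of tray_hole0 below 0.005 m) or (horizontal distance between new1 and tray_hole1 below 0.006 m and z of new1 in the frame of tray_hole1 below 0.005 m) or (horizontal distance between new1 and tray_hole2 below 0.006 m and z of new1 in the frame of tray_hole2 below 0.005 m) or (horizontal distance between new1 and tray_hole3 below 0.006 m and z of new1 in the frame of tray_hole3 below 0.005 m) or (horizontal distance between new1 and tray_hole4 below 0.006 m and z of new1 in the frame of tray_hole4 below 0.005 m) or (horizontal distance between new1 and tray_hole5 below 0.006 m and z of new1 in the frame of tray_hole5 below 0.005 m)) and (angle between new1's own z axis and vertical below 0.12 rad or angle between new1's own z axis and vertical above 3.02 rad) and ((horizontal distance between new2 and tray_hole0 below 0.006 m and z of new2 in the frame of tray_hole0 below 0.005 m) or (horizontal distance between new2 and tray_hole1 below 0.006 m and z of new2 in the frame of tray_hole1 below 0.005 m) or (horizontal distance between new2 and tray_hole2 below 0.006 m and z of new2 in the frame of tray_hole2 below 0.005 m) or (horizontal distance between new2 and tray_hole3 below 0.006 m and z of new2 in the frame of tray_hole3 below 0.005 m) or (horizontal distance between new2 and tray_hole4 below 0.006 m and z of new2 in the frame of tray_hole4 below 0.005 m) or (horizontal distance between new2 and tray_hole5 below 0.006 m and z of new2 in the frame of tray_hole5 below 0.005 m)) and (angle between new2's own z axis and vertical below 0.12 rad or angle between new2's own z axis and vertical above 3.02 rad) and ((horizontal distance between new3 and tray_hole0 below 0.006 m and z of new3 in the frame of tray_hole0 below 0.005 m) or (horizontal distance between new3 and tray_hole1 below 0.006 m and z of new3 in the frame of tray_hole1 below 0.005 m) or (horizontal distance between new3 and tray_hole2 below 0.006 m and z of new3 in the frame of tray_hole2 below 0.005 m) or (horizontal distance between new3 and tray_hole3 below 0.006 m and z of new3 in the frame of tray_hole3 below 0.005 m) or (horizontal distance between new3 and tray_hole4 below 0.006 m and z of new3 in the frame of tray_hole4 below 0.005 m) or (horizontal distance between new3 and tray_hole5 below 0.006 m and z of new3 in the frame of tray_hole5 below 0.005 m)) and (angle between new3's own z axis and vertical below 0.12 rad or angle between new3's own z axis and vertical above 3.02 rad) and ((horizontal distance between new4 and tray_hole0 below 0.006 m and z of new4 in the frame of tray_hole0 below 0.005 m) or (horizontal distance between new4 and tray_hole1 below 0.006 m and z of new4 in the frame of tray_hole1 below 0.005 m) or (horizontal distance between new4 and tray_hole2 below 0.006 m and z of new4 in the frame of tray_hole2 below 0.005 m) or (horizontal distance between new4 and tray_hole3 below 0.006 m and z of new4 in the frame of tray_hole3 below 0.005 m) or (horizontal distance between new4 and tray_hole4 below 0.006 m and z of new4 in the frame of tray_hole4 below 0.005 m) or (horizontal distance between new4 and tray_hole5 below 0.006 m and z of new4 in the frame of tray_hole5 below 0.005 m)) and (angle between new4's own z axis and vertical below 0.12 rad or angle between new4's own z axis and vertical above 3.02 rad)), for 0.2 s.
3. the start button is pressed down (value of joint start above 0.0045 m), for 0.02 s.
At the end, for the whole second after the job is handed in: Bridge upright on the mat (centres within 50 mm), every used disc in the bin, every new disc flat and home in a pocket (within 6 mm of its centre), the reference within 12 mm of its start, the button up again, all at rest (all of step 1 and all of step 2 and distance of ref from where it was at the start of the episode below 0.012 m and angle between ref's own z axis and vertical below 0.12 rad and value of joint start below 0.002 m); the robot touches nothing.
It fails at once if the reference disc is lifted out of its pocket (height (world z) of ref above 0.045 m).
It fails at once if the start button is pressed before the bridge is parked and the used discs are in the bin (value of joint start above 0.0045 m and not ((horizontal distance between bridge and mat below 0.05 m and angle between bridge's own z axis and vertical below 0.1 rad and height (world z) of bridge below 0.012 m and linear speed of bridge below 0.02 m/s) and (x of used0 in the frame of bin between -0.072 and 0.072 m and y of used0 in the frame of bin between -0.057 and 0.057 m and height (world z) of used0 below 0.05 m and linear speed of used0 below 0.02 m/s) and (x of used1 in the frame of bin between -0.072 and 0.072 m and y of used1 in the frame of bin between -0.057 and 0.057 m and height (world z) of used1 below 0.05 m and linear speed of used1 below 0.02 m/s) and (x of used2 in the frame of bin between -0.072 and 0.072 m and y of used2 in the frame of bin between -0.057 and 0.057 m and height (world z) of used2 below 0.05 m and linear speed of used2 below 0.02 m/s))).
It fails at once if the tape dispenser is pushed about (distance of tape from where it was at the start of the episode above 0.03 m).
It fails at once if the tin is pushed about (distance of can from where it was at the start of the episode above 0.03 m).
It fails at once if the mouse is pushed about (distance of mouse from where it was at the start of the episode above 0.03 m).
Of used0, used1, used2 only 2 to 3 are there at a start; the rules pass over those that are not, and their reading is None.
Of new0, new1, new2, new3, new4 only 4 to 5 are there at a start; the rules pass over those that are not, and their reading is None.
At some moment in a run one of new0, new1, new2, new3, new4 may be knocked a few centimetres aside while the robot is not near it.
Once in a run the grip may slacken for a moment while it holds something.
It also fails if it takes over 208 s, if anything falls off the work surface, if the arm or the gripper's body presses on something with over 40 N, if the wrist force passes 120 N, or if a joint passes its speed limit or range.

## Robot

A 7-joint arm with a two-finger parallel gripper is mounted at the origin on the work surface. World frame = base frame: x ahead of the robot, y to its left, z up, the work surface at z = 0. Lengths are in m, angles in rad, forces in N, time in s.
With the tool pointing down it reaches from about 0.35 to 0.9 m from the base axis. Payload 19.9 kg.
Tool frame: the origin (TCP) lies between the finger pads; the fingertips stand ctrl.tips_ahead ahead of it and the grasp point (between the pads) lies 6 mm ahead of it (ctrl.tips_ahead is the distance from the TCP to the fingertips, in m); z points along the fingers, y is the direction in which the jaws open and shut (so a half turn about z gives the same grasp; the last joint's range is limited). The gripper opens to 85 mm and grips with 20 to 120 N. Pads are 22 mm wide; open, the fingers measure 114 mm over their backs; the gripper's body (76 mm by 85 mm) begins 54 mm behind the grasp point. The pads swing forward as they close: fully open they stand 13 mm farther back than shut.
Start: joints at [1.117, 0.417, -0.01, 1.614, 0.005, 1.111, -0.053], TCP at [0.25, -0.573, 0.256] pointing down, gripper open.
Joint ranges: [-2.81, 2.81], [-0.39, 2.02], [-1.27, 1.25], [0.06, 2.57], [-1.19, 4.33], [0.19, 2], [-2.82, 2.82]. Speed limits (rad/s): [1.89, 1.89, 2.39, 2.39, 3.01, 3.01, 3.01].

## Interface

Orientations are given as [roll, pitch, yaw] about the fixed x, y, z axes, in that order (R = Rz(yaw) Ry(pitch) Rx(roll)).
In Python, from station import ctrl, cams gives the robot as it stands.
- The arm moves only by the tool step_arm, never from a script. Its arguments are lists of equal length, an entry for each row: "delta_pos": the shift along the tool's x, y, z in m, a list of three; "dr": the turn, a rotation vector about the tool's x, y, z in rad, a list of three. In form: {"delta_pos": [[x, y, z], ...], "dr": [[rx, ry, rz], ...]}. A call has 1 to 10 rows; each row is the pose to reach, as a shift and turn from the pose measured when the call began, along the tool's axes at that moment; what a row does not reach only later rows make up. A row lasts 1/12 s, in which the tool goes at most 41.7 mm and 7.16 degrees, less where a joint would pass 70% of its speed; a pose out of reach is approached as far as the arm can. A call with a gripper value outside its range is refused whole. "fingers" is the gripper command: -1 is fully open, 1 is shut, values between are in proportion, set as the call begins (left out, the last holds). The fingers move at their own pace and stop on an object; the grip force is fixed at half the most. Time passes only in rows, so rows that repeat a pose let the fingers close. It gives the time, the measured TCP pose, the force and the opening at its end, in the units of the state.
- ctrl.read_state(): the state, without advancing time (a new reading comes with each control period).
- cams.read_camera(name): name is "scene" or "top" or "wrist"; returns a dict with "pixels" (480x640x3 uint8, red, green, blue), "mtx" (3x3 intrinsics, pixels), "pose" (4x4, takes a point from camera to world coordinates); the wrist camera has in their place "T_tool_cam" (4x4, takes a point from camera to tool coordinates, whose origin is the TCP and whose axes are the flange's). Camera axes: x right, y down, z forward; pixel columns grow to the right and rows downward; lengths in m; the calibration is good to about 2 mm. A picture is of the moment at which its call begins: read the wrist's pose just before it. There is no depth.
- ctrl.finish_job(): hands the job in, once; it reports no verdict.
The state is a dict: "time_s": time; "q": joint angles; "joint_velocities": joint speeds; "tau": joint torques, N m; "ee_pos": TCP position; "tcp_rot": TCP orientation; "force": force on the tool from outside, world axes, zero at the start; "moment": the same for the moment, N m; "grip_width": opening from 0.0 (shut) to 1.0 (fully open).
Only numpy, scipy, OpenCV 4.12 (cv2) and the standard library are available. Lean on these libraries where they do the work, as an engineer would, in place of code of your own. Each camera call takes 0.05 s, during which the arm holds its last target.

## Working session

There is one attempt and no reset: what is moved stays moved. The work goes in short steps, Python scripts to look and compute and a tool call to move; the robot and the scene stay as the last step left them, time stands still between calls to the robot, and variables do not carry over. Pictures are saved under pics/ and viewed, and the job is handed in when it is done.

Besides the shell and the picture viewer there is one more tool, called after "Call:" by a JSON object that holds its "fn" and its "kwargs", one argument or row to a line. step_arm: Moves the arm, as the interface text tells. Its arguments: {"type":"object","properties":{"delta_pos":{"type":"array"},"dr":{"type":"array"},"fingers":{"type":"number"}},"required":["delta_pos","dr"]}

```bash
ls -la; mkdir -p pics; python3 - <<'E'
from station import ctrl,cams
import cv2
s=ctrl.read_state();print(s);print(ctrl.tips_ahead)
for n in ["scene","top","wrist"]:
    d=cams.read_camera(n);cv2.imwrite(f"pics/{n}0.png",d["pixels"][:,:,::-1])
    print(n,d["mtx"].tolist(),d.get("pose",d.get("T_tool_cam")).tolist())
E
```

```text
total 12
drwxr-xr-x  3 agent agent 4096 Dec  7 09:33 .
drwxr-xr-x 23 root  root  4096 Dec  7 09:33 ..
drwxr-xr-x  2 agent agent 4096 Dec  7 09:33 pics
{'time_s': 0.0, 'q': array([ 1.11747244,  0.41797842, -0.01032008,  1.61418738,  0.00470983,
        1.11065615, -0.05300245]), 'joint_velocities': array([ 0.00070481,  0.00191394, -0.00155404, -0.00011707, -0.00146211,
        0.00139916, -0.0001339 ]), 'tau': array([-1.52582255e-03, -8.64465809e+01,  6.78423587e-01, -4.34903169e+01,
        1.90282927e-02,  7.75562221e-03,  4.91295384e-05]), 'ee_pos': array([ 0.25005027, -0.57245919,  0.25565184]), 'tcp_rot': array([-3.14039067e+00,  9.22461105e-05,  4.11849784e-01]), 'force': array([-0.03639885,  0.71996751, -0.14378358]), 'moment': array([ 0.04460498, -0.01142573, -0.02888973]), 'grip_width': 1.000057764969672}
0.025
scene [[464.89863861379604, 0.0, 308.6956436198031], [0.0, 464.89863861379604, 237.90378645962736], [0.0, 0.0, 1.0]] [[0.09885552850605507, 0.7655561585538041, -0.6357289930340844, 1.1606242172035994], [0.9950489854150258, -0.06946620178178102, 0.07107716535245387, -0.
[... 230 characters left out ...]
, 1.0]] [[-0.01747422841688718, -0.9769414984084978, 0.21279088333054566, 0.10136074359041485], [-0.9998378308320386, 0.016146821230472678, -0.007974471846784922, -0.022705563137481805], [0.0043546961224017475, -0.2128957229526009, -0.9770652218609417, 1.643819502414754], [0.0, 0.0, 0.0, 1.0]]
wrist [[367.5493339985647, 0.0, 313.01946983514534], [0.0, 367.5493339985647, 239.38238206042047], [0.0, 0.0, 1.0]] [[0.0010249825135984006, -0.952741717584073, -0.30377980345275635, 0.0776385674413766], [0.9999992682553855, 0.0007813431307309144, 0.0009235754450717828, -0.001719554169302362], [-0.0006425725931736574, -0.3037805278122028, 0.9527418212834995, -0.11775618800026927], [0.0, 0.0, 0.0, 1.0]]
```

View pics/top0.png

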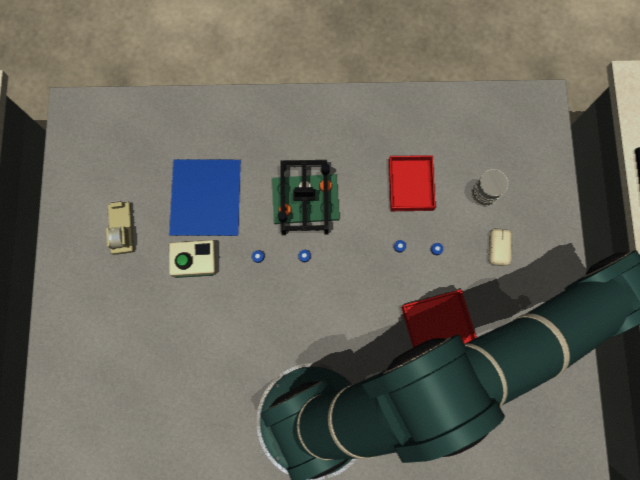

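View pics/scene0.png

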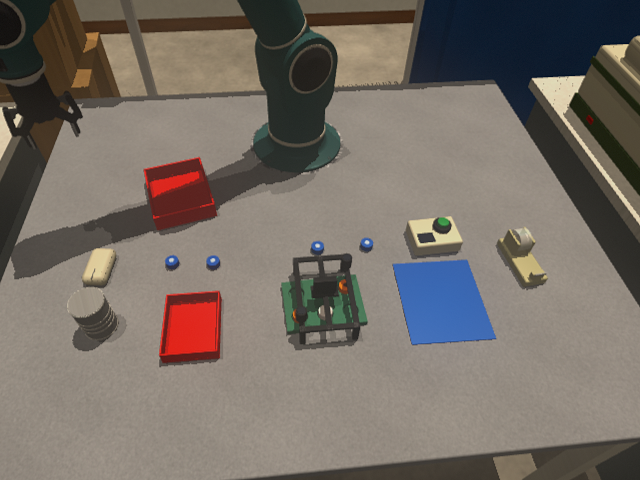

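View pics/wrist0.png

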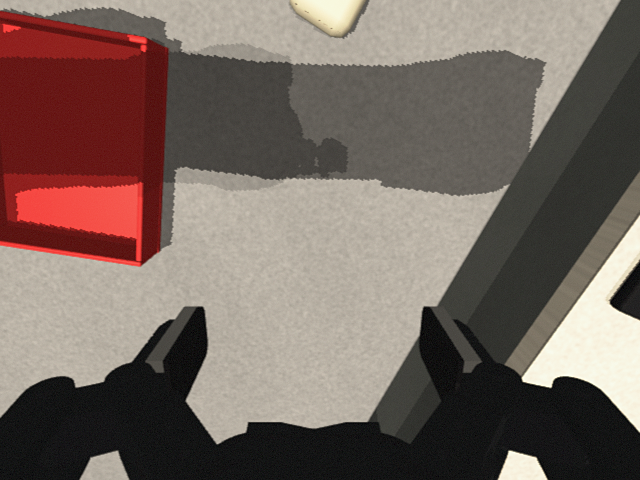

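The top view shows the mat at (205,197), the bridge over the tray at (306,195), and blue discs at (258,256), (305,256), (400,246) and (437,249). There are two red bins, at (412,183) and (440,320), and the button is at (183,260). Next I'll set up helpers and zoom in.

```bash
cat > h.py <<'E'
import numpy as np,cv2
from station import ctrl,cams
from scipy.spatial.transform import Rotation as R
def cam(n):
    s=ctrl.read_state()
    d=cams.read_camera(n)
    if n=="wrist":
        T=np.eye(4);T[:3,:3]=R.from_euler('xyz',s['tcp_rot']).as_matrix();T[:3,3]=s['ee_pos']
        P=T@d["T_tool_cam"]
    else:P=d["pose"]
    return d["pixels"][:,:,::-1].copy(),d["mtx"],P
def px2w(K,P,uv,z):
    r=P[:3,:3]@np.linalg.inv(K)@np.array([uv[0],uv[1],1.]);o=P[:3,3]
    return o+r*(z-o[2])/r[2]
def w2px(K,P,p):
    c=P[:3,:3].T@(np.asarray(p,float)-P[:3,3]);q=K@c;return q[:2]/q[2]
def blobs(img,lo,hi,amin=20):
    m=cv2.inRange(cv2.cvtColor(img,cv2.COLOR_BGR2HSV),np.array(lo),np.array(hi))
    n,l,st,c=cv2.connectedComponentsWithStats(m)
    return [(c[i],st[i],l==i) for i in range(1,n) if st[i][4]>=amin]
def move(x,y,z,yaw):
    "shift and turn for tool to reach world pose pointing down, yaw=tcp euler yaw"
    s=ctrl.read_state();A=R.from_euler('xyz',s['tcp_rot']);B=R.from_euler('xyz',[np.pi,0,yaw])
    d=A.inv().apply(np.array([x,y,z])-s['ee_pos']);r=(A.inv()*B).as_rotvec()
    print("dpos",d.round(4).tolist(),"dr",r.round(4).tolist(),"len",np.linalg.norm(d).round(3),"rows",max(np.linalg.norm(d)/.0417,np.degrees(np.linalg.norm(r))/7.16).round(1))
E
python3 - <<'E'
from h import *
img,K,P=cam("top")
cv2.imwrite("pics/topz.png",cv2.resize(img[140:290,150:350],None,fx=4,fy=4,interpolation=cv2.INTER_CUBIC))
for name,lo,hi,z in [("blue",(100,100,60),(130,255,255),.018),("red",(0,150,100),(6,255,255),.02),("green",(55,120,40),(75,255,255),.045),("orange",(7,150,100),(18,255,255),.025),("black",(0,0,0),(180,255,30),.056)]:
    for c,st,m in blobs(img,lo,hi):
        if st[4]>200:
            pts=np.column_stack(np.nonzero(m)[::-1]).astype(np.float32)
            w=np.array([px2w(K,P,p,z)[:2] for p in pts])
            rr=cv2.minAreaRect((w*1000).astype(np.float32))
        else: rr=None
        print(name,c.round(1),st[4],px2w(K,P,c,z)[:2].round(4),rr)
E
```

```text
blue [205.  197.3] 5130 [0.5963 0.2857] ((598.6138916015625, 286.05224609375), (187.1680450439453, 217.68679809570312), 88.88853454589844)
blue [399.6 245.7] 92 [ 0.4515 -0.2435] None
blue [436.6 248.6] 94 [ 0.4419 -0.3432] None
blue [257.6 256.1] 94 [0.4293 0.1402] None
blue [304.1 255.5] 91 [0.4288 0.0151] None
red [411.3 183. ] 2128 [ 0.6279 -0.2836] ((631.9549560546875, -285.30780029296875), (151.32850646972656, 121.65242004394531), 0.01717817224562168)
red [431.8 302.7] 20 [ 0.2952 -0.3219] None
red [411.  307.5] 125 [ 0.2835 -0.2661] None
red [467.4 338.8] 39 [ 0.1988 -0.41  ] None
green [182.  259.8] 111 [0.4172 0.3373] None
orange [321.7 185.1] 31 [ 0.624  -0.0357] None
orange [287.9 208.7] 34 [0.5583 0.0575] None
black [604.3 196.9] 3179 [ 0.5687 -0.7959] ((540.00341796875, -784.37451171875), (197.01498413085938, 679.0498657226562), 67.8849868774414)
black [ 16. 268.] 11096 [0.4003 0.7677] ((379.624755859375, 779.3306884765625), (1003.8272094726562, 113.4763412475586), 0.14522597193717957)
black [638.  159.9] 78 [ 0.6722 -0.9003] None
black [303.4 194.8] 1281 [0.5876 0.0141]
[... 390 characters left out ...]
0625, -802.6781005859375), (40.92513656616211, 362.7999572753906), 82.74176025390625)
black [387.  369.5] 902 [ 0.1234 -0.1923] ((122.08898162841797, -200.44430541992188), (41.0909309387207, 321.8354187011719), 31.084741592407227)
black [316.7 386.4] 1458 [ 0.0848 -0.0137] ((66.55036926269531, 1.58740234375), (104.32686614990234, 182.05067443847656), 43.6064453125)
black [444.2 428.2] 307 [-0.022  -0.3288] ((-15.968772888183594, -335.61248779296875), (29.761056900024414, 283.0746765136719), 23.790451049804688)
black [466.2 446.9] 76 [-0.0673 -0.3805] None
black [331.6 468.6] 87 [-0.112  -0.0472] None
black [293.6 466.6] 23 [-0.1057  0.0458] None
black [615.7 474.5] 123 [-0.1383 -0.7424] None
```

View pics/topz.png

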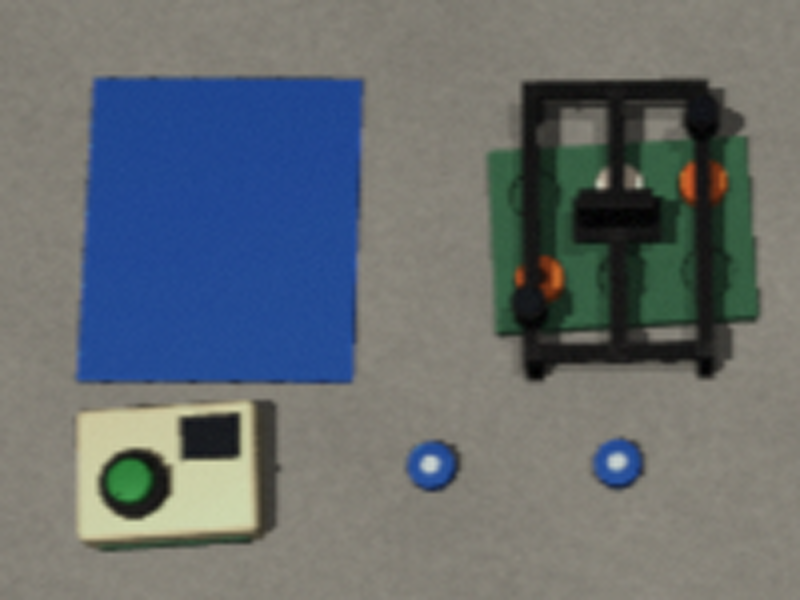

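```bash
python3 - <<'E'
from h import *
move(0.52,0.0,0.34,np.pi/2)
E
```

```text
dpos [0.4765, -0.4167, -0.0838] dr [-0.0007, -0.0003, -1.159] len 0.639 rows 15.3
```

Call:
{"fn": "step_arm", "kwargs": {
  "delta_pos": [
    [0.477, -0.417, -0.084],
    [0.477, -0.417, -0.084],
    [0.477, -0.417, -0.084],
    [0.477, -0.417, -0.084],
    [0.477, -0.417, -0.084],
    [0.477, -0.417, -0.084],
    [0.477, -0.417, -0.084],
    [0.477, -0.417, -0.084],
    [0.477, -0.417, -0.084],
    [0.477, -0.417, -0.084]
  ],
  "dr": [
    [0, 0, -1.159],
    [0, 0, -1.159],
    [0, 0, -1.159],
    [0, 0, -1.159],
    [0, 0, -1.159],
    [0, 0, -1.159],
    [0, 0, -1.159],
    [0, 0, -1.159],
    [0, 0, -1.159],
    [0, 0, -1.159]
  ]
}}

```text
time_s: 1.03
ee_pos: [0.4266, -0.1972, 0.3114]
tcp_rot: [-3.141, -0.0, 1.579]
force: [1.9, -1.4, 0.6]
grip_width: 0.997
```

```bash
python3 - <<'E'
from h import *
move(0.52,0.0,0.34,np.pi/2)
E
```

```text
dpos [0.1964, 0.095, -0.0286] dr [-0.0001, -0.0001, 0.0079] len 0.22 rows 5.3
```

Call:
{"fn": "step_arm", "kwargs": {
  "delta_pos": [
    [0.196, 0.095, -0.029],
    [0.196, 0.095, -0.029],
    [0.196, 0.095, -0.029],
    [0.196, 0.095, -0.029],
    [0.196, 0.095, -0.029],
    [0.196, 0.095, -0.029],
    [0.196, 0.095, -0.029],
    [0.196, 0.095, -0.029]
  ],
  "dr": [
    [0, 0, 0.008],
    [0, 0, 0.008],
    [0, 0, 0.008],
    [0, 0, 0.008],
    [0, 0, 0.008],
    [0, 0, 0.008],
    [0, 0, 0.008],
    [0, 0, 0.008]
  ]
}}

```text
time_s: 1.7
ee_pos: [0.52, 0.0001, 0.3401]
tcp_rot: [-3.141, -0.0, 1.572]
force: [0.1, -0.7, -1.1]
grip_width: 0.998
```

```bash
python3 - <<'E'
from h import *
img,K,P=cam("wrist");cv2.imwrite("pics/w1.png",img);np.savez("w1.npz",K=K,P=P)
img2,K2,P2=cam("top");cv2.imwrite("pics/t1.png",img2)
print(ctrl.read_state()['ee_pos'])
E
```

```text
[ 0.51967191 -0.00149459  0.34011868]
```

View pics/w1.png

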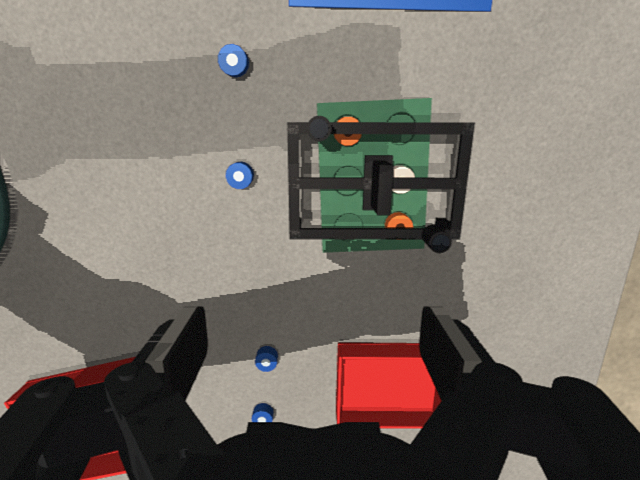

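View pics/t1.png

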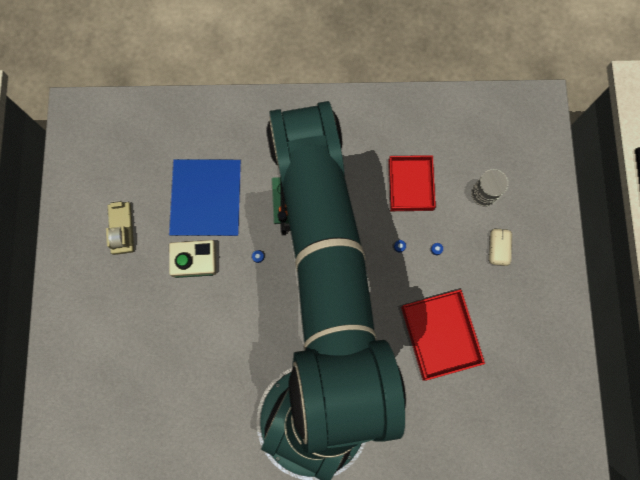

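The wrist view shows used discs at (348,130) and (400,222), the reference at (400,180), and three free pockets. The larger near bin is the look-alike. Next I'll fit the bridge and the tray.

```bash
python3 - <<'E'
from h import *
img=cv2.imread("pics/w1.png")
cv2.imwrite("pics/w1z.png",cv2.resize(img[90:260,275:485],None,fx=3.8,fy=3.5,interpolation=cv2.INTER_CUBIC))
E
```

```text
(no output)
```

View pics/w1z.png

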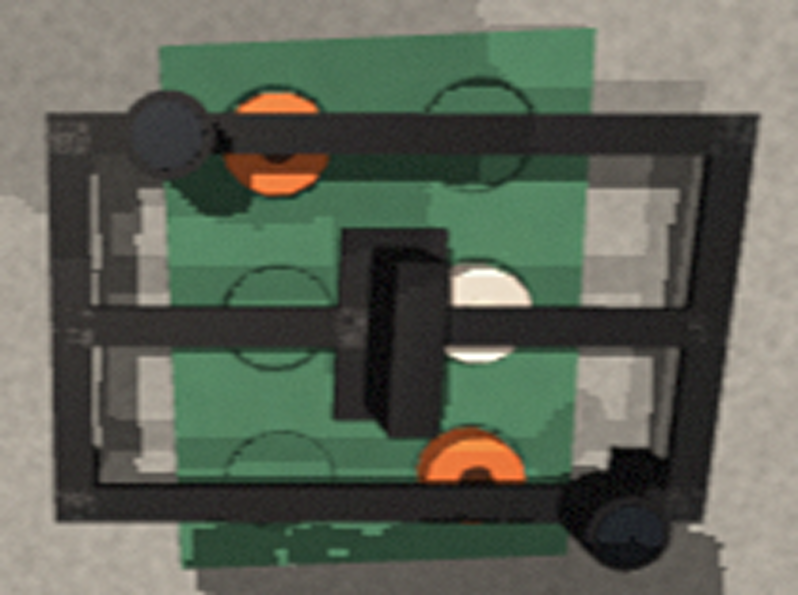

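```bash
python3 - <<'E'
from h import *
d=np.load("w1.npz");K,P=d["K"],d["P"]
f=lambda u,z:px2w(K,P,(u[0]/3.8+275,u[1]/3.5+90),z)[:2]
def rect(c,z):
    w=np.array([f(u,z) for u in c]);e=[np.linalg.norm(w[i]-w[(i+1)%4]).round(4) for i in range(4)]
    a=[np.degrees(np.arctan2(*(w[i+1-4*(i==3)]-w[i])[::-1])).round(2) for i in range(4)]
    print(w.mean(0).round(4),e,a);return w
rect([(46,114),(758,114),(705,521),(57,521)],.056)
rect([(397,247),(447,252),(440,436),(390,436)],.1)
rect([(159,46),(596,28),(566,553),(182,570)],.014)
for u in [(480,133),(279,318),(279,484),(277,142),(487,315),(471,480)]:print(f(u,.014 if u[0] in(480,279) else .023).round(4))
img,K,P=cam("top")
z=.003
for c,st,m in blobs(img,(100,100,60),(130,255,255),2000):
    w=np.array([px2w(K,P,p,z)[:2]*1000 for p in np.column_stack(np.nonzero(m)[::-1])],np.float32);print("mat",cv2.minAreaRect(w))
z=.035
for c,st,m in blobs(img,(0,150,70),(6,255,255),1000):
    w=np.array([px2w(K,P,p,z)[:2]*1000 for p in np.column_stack(np.nonzero(m)[::-1])],np.float32);print("bin",cv2.minAreaRect(w))
E
```

```text
[0.59   0.0156] [np.float64(0.1952), np.float64(0.1271), np.float64(0.1955), np.float64(0.1271)] [np.float64(0.14), np.float64(-89.43), np.float64(-179.84), np.float64(90.41)]
[0.5896 0.0176] [np.float64(0.0127), np.float64(0.0517), np.float64(0.0132), np.float64(0.0531)] [np.float64(-5.91), np.float64(-88.14), np.float64(-179.84), np.float64(91.29)]
[0.5922 0.013 ] [np.float64(0.1299), np.float64(0.1792), np.float64(0.1291), np.float64(0.1804)] [np.float64(2.54), np.float64(-87.47), np.float64(-176.91), np.float64(92.79)]
[0.6209 0.0732]
[0.5617 0.012 ]
[ 0.5636 -0.0475]
[0.5584 0.0704]
[0.6254 0.0145]
[ 0.6247 -0.0433]
mat ((603.1519165039062, 288.90179443359375), (188.89488220214844, 219.59588623046875), 88.88853454589844)
bin ((623.7840576171875, -282.0254821777344), (122.37185668945312, 156.01747131347656), 89.78706359863281)
bin ((211.64169311523438, -341.8892517089844), (200.9024658203125, 166.01979064941406), 14.200897216796875)
```

```bash
python3 - <<'E'
from h import *
move(0.590,0.016,0.16,np.pi/2)
move(0.590,0.016,0.09,np.pi/2)
E
```

```text
dpos [0.0179, 0.0704, 0.1801] dr [-0.0007, 0.0003, -0.0019] len 0.194 rows 4.7
dpos [0.0179, 0.0705, 0.2501] dr [-0.0007, 0.0003, -0.0019] len 0.26 rows 6.2
```

Call:
{"fn": "step_arm", "kwargs": {
  "delta_pos": [
    [0.018, 0.07, 0.18],
    [0.018, 0.07, 0.18],
    [0.018, 0.07, 0.18],
    [0.018, 0.07, 0.18],
    [0.018, 0.07, 0.18],
    [0.018, 0.07, 0.19],
    [0.018, 0.07, 0.21],
    [0.018, 0.07, 0.23],
    [0.018, 0.07, 0.25],
    [0.018, 0.07, 0.25]
  ],
  "dr": [
    [0, 0, -0.002],
    [0, 0, -0.002],
    [0, 0, -0.002],
    [0, 0, -0.002],
    [0, 0, -0.002],
    [0, 0, -0.002],
    [0, 0, -0.002],
    [0, 0, -0.002],
    [0, 0, -0.002],
    [0, 0, -0.002]
  ]
}}

```text
time_s: 2.68
ee_pos: [0.5877, 0.0148, 0.088]
tcp_rot: [-3.137, 0.001, 1.57]
force: [0.2, -0.8, -0.3]
grip_width: 1.001
```

Call:
{"fn": "step_arm", "kwargs": {
  "delta_pos": [
    [0, 0, 0],
    [0, 0, 0],
    [0, 0, 0],
    [0, 0, 0],
    [0, 0, 0],
    [0, 0, 0],
    [0, 0, 0],
    [0, 0, 0],
    [0, 0, 0],
    [0, 0, 0]
  ],
  "dr": [
    [0, 0, 0],
    [0, 0, 0],
    [0, 0, 0],
    [0, 0, 0],
    [0, 0, 0],
    [0, 0, 0],
    [0, 0, 0],
    [0, 0, 0],
    [0, 0, 0],
    [0, 0, 0]
  ],
  "fingers": 1
}}

```text
time_s: 3.52
ee_pos: [0.5883, 0.0148, 0.0888]
tcp_rot: [-3.139, 0.001, 1.57]
force: [-2.5, -1.3, 9.4]
grip_width: 0.157
```

Call:
{"fn": "step_arm", "kwargs": {
  "delta_pos": [
    [0, 0, -0.004],
    [0, 0, -0.008],
    [0, 0, -0.012],
    [0, 0, -0.016],
    [0, 0, -0.02],
    [0, 0, -0.022],
    [0, 0, -0.022],
    [0, 0, -0.022]
  ],
  "dr": [
    [0, 0, 0],
    [0, 0, 0],
    [0, 0, 0],
    [0, 0, 0],
    [0, 0, 0],
    [0, 0, 0],
    [0, 0, 0],
    [0, 0, 0]
  ]
}}

```text
time_s: 4.18
ee_pos: [0.5883, 0.0147, 0.1108]
tcp_rot: [-3.139, 0.001, 1.57]
force: [0.2, -1.0, -6.2]
grip_width: 0.153
```

```bash
python3 - <<'E'
from h import *
img,K,P=cam("wrist");cv2.imwrite("pics/w2.png",img)
img,K,P=cam("scene");cv2.imwrite("pics/s2.png",cv2.resize(img[200:370,250:530],None,fx=2.5,fy=2.5))
print(ctrl.read_state()['ee_pos'],ctrl.read_state()['force'])
E
```

```text
[0.58819985 0.01474567 0.11061257] [-0.92487423  0.40999534 -4.95036263]
```

View pics/s2.png

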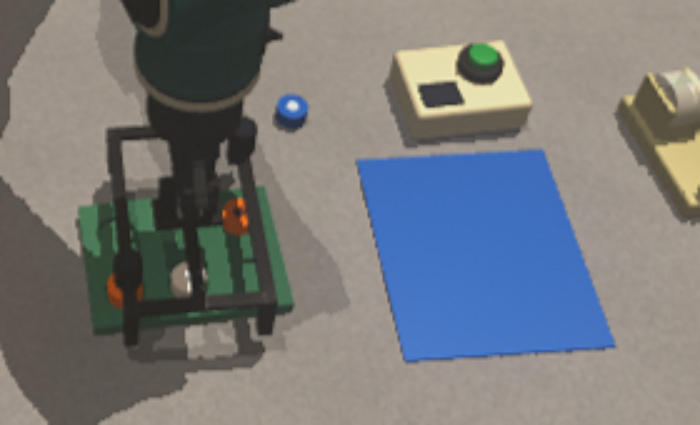

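View pics/w2.png

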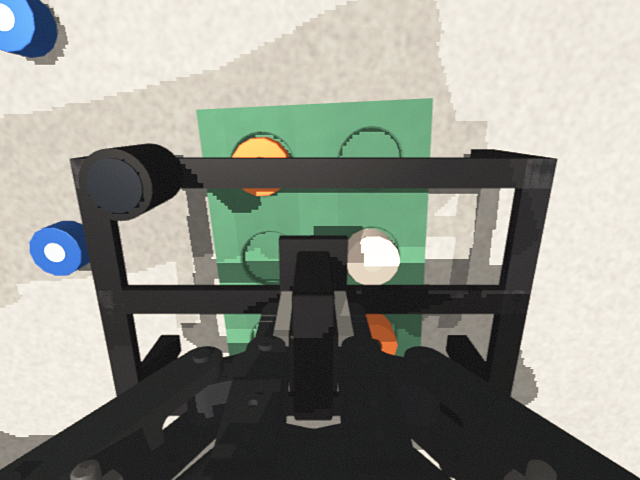

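Call:
{"fn": "step_arm", "kwargs": {
  "delta_pos": [
    [0.015, 0.001, 0],
    [0.045, 0.003, 0],
    [0.075, 0.004, 0],
    [0.105, 0.006, 0],
    [0.135, 0.007, 0],
    [0.165, 0.009, 0],
    [0.195, 0.011, 0],
    [0.225, 0.012, 0],
    [0.25, 0.013, 0],
    [0.265, 0.014, 0]
  ],
  "dr": [
    [0, 0, 0],
    [0, 0, 0],
    [0, 0, 0],
    [0, 0, 0],
    [0, 0, 0],
    [0, 0, 0],
    [0, 0, 0],
    [0, 0, 0],
    [0, 0, 0],
    [0, 0, 0]
  ]
}}

```text
time_s: 5.12
ee_pos: [0.6016, 0.2832, 0.11]
tcp_rot: [-3.138, -0.0, 1.572]
force: [-0.8, 0.1, -4.7]
grip_width: 0.158
```

Call:
{"fn": "step_arm", "kwargs": {
  "delta_pos": [
    [0.009, 0, 0],
    [0.009, 0, 0],
    [0.009, 0, 0],
    [0.009, 0, 0]
  ],
  "dr": [
    [0, 0, 0],
    [0, 0, 0],
    [0, 0, 0],
    [0, 0, 0]
  ]
}}

```text
time_s: 5.45
ee_pos: [0.6019, 0.2907, 0.1098]
tcp_rot: [-3.137, 0.001, 1.571]
force: [0.4, -0.4, -5.3]
grip_width: 0.158
```

```bash
python3 - <<'E'
from h import *
img,K,P=cam("scene");cv2.imwrite("pics/s3.png",cv2.resize(img[200:370,250:530],None,fx=2.5,fy=2.5))
print(ctrl.read_state()['ee_pos'],ctrl.read_state()['force'])
E
```

```text
[0.6019861  0.2906076  0.10985046] [-0.63461042 -0.38936051 -4.94883867]
```

View pics/s3.png

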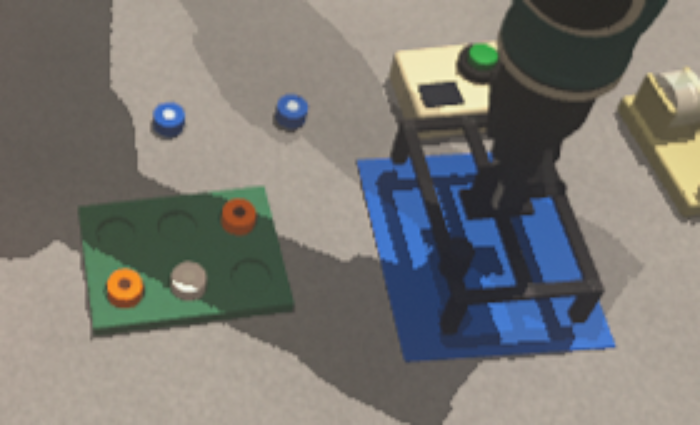

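Call:
{"fn": "step_arm", "kwargs": {
  "delta_pos": [
    [0, 0, 0.005],
    [0, 0, 0.01],
    [0, 0, 0.014],
    [0, 0, 0.016],
    [0, 0, 0.0175],
    [0, 0, 0.0185],
    [0, 0, 0.0185],
    [0, 0, 0.0185]
  ],
  "dr": [
    [0, 0, 0],
    [0, 0, 0],
    [0, 0, 0],
    [0, 0, 0],
    [0, 0, 0],
    [0, 0, 0],
    [0, 0, 0],
    [0, 0, 0]
  ]
}}

```text
time_s: 6.17
ee_pos: [0.602, 0.2906, 0.0919]
tcp_rot: [-3.138, 0.001, 1.571]
force: [-5.1, -3.1, 4.1]
grip_width: 0.162
```

Call:
{"fn": "step_arm", "kwargs": {
  "delta_pos": [
    [0, 0, 0],
    [0, 0, 0],
    [0, 0, 0],
    [0, 0, 0],
    [0, 0, 0],
    [0, 0, 0],
    [0, 0, -0.02],
    [0, 0, -0.05],
    [0, 0, -0.08],
    [0, 0, -0.1]
  ],
  "dr": [
    [0, 0, 0],
    [0, 0, 0],
    [0, 0, 0],
    [0, 0, 0],
    [0, 0, 0],
    [0, 0, 0],
    [0, 0, 0],
    [0, 0, 0],
    [0, 0, 0],
    [0, 0, 0]
  ],
  "fingers": -1
}}

```text
time_s: 7.0
ee_pos: [0.6027, 0.2912, 0.1947]
tcp_rot: [-3.14, -0.0, 1.571]
force: [0.1, -0.7, 0.9]
grip_width: 0.999
```

```bash
python3 - <<'E'
from h import *
img,K,P=cam("scene");cv2.imwrite("pics/s4.png",cv2.resize(img[200:370,250:530],None,fx=2.5,fy=2.5))
move(0.575,0.03,0.2,np.pi/2)
E
```

```text
dpos [-0.2619, -0.0288, -0.0025] dr [0.0019, -0.002, -0.0002] len 0.263 rows 6.3
```

View pics/s4.png

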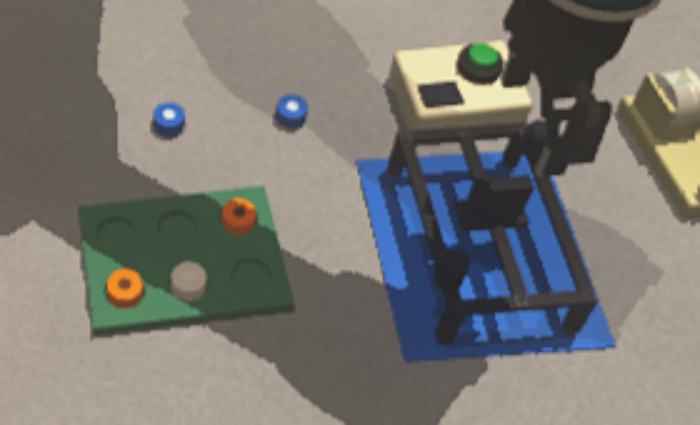

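Call:
{"fn": "step_arm", "kwargs": {
  "delta_pos": [
    [-0.04, -0.005, -0.002],
    [-0.08, -0.01, -0.002],
    [-0.12, -0.015, -0.002],
    [-0.16, -0.02, -0.002],
    [-0.2, -0.025, -0.002],
    [-0.24, -0.025, -0.002],
    [-0.27, -0.025, -0.002],
    [-0.28, -0.025, -0.002],
    [-0.28, -0.025, -0.002],
    [-0.28, -0.025, -0.002]
  ],
  "dr": [
    [0, 0, 0],
    [0, 0, 0],
    [0, 0, 0],
    [0, 0, 0],
    [0, 0, 0],
    [0, 0, 0],
    [0, 0, 0],
    [0, 0, 0],
    [0, 0, 0],
    [0, 0, 0]
  ]
}}

```text
time_s: 7.88
ee_pos: [0.5788, 0.012, 0.1995]
tcp_rot: [3.14, -0.002, 1.57]
force: [-0.1, 0.8, 0.5]
grip_width: 0.998
```

```bash
python3 - <<'E'
from h import *
img,K,P=cam("wrist");cv2.imwrite("pics/w5.png",img);np.savez("w5.npz",K=K,P=P)
print(ctrl.read_state()['ee_pos'],ctrl.read_state()['tcp_rot'])
def show(n,lo,hi,z):
    for c,st,m in blobs(img,lo,hi,150): print(n,c.round(1),st.tolist(),px2w(K,P,c,z)[:2].round(4))
show("blue",(100,100,60),(130,255,255),.014)
show("or",(5,150,80),(18,255,255),.023)
E
```

```text
[0.57878064 0.0130432  0.1994712 ] [ 3.13966331e+00 -2.58295817e-03  1.57157696e+00]
blue [111.7  46.4] [90, 23, 44, 48, 1358] [0.4291 0.1451]
blue [136.4 212.2] [117, 193, 38, 39, 960] [0.4291 0.019 ]
or [286.9 150.6] [266, 130, 42, 42, 1218] [0.558  0.0704]
or [365.7 280.7] [348, 262, 38, 39, 1043] [ 0.6244 -0.0401]
```

View pics/w5.png

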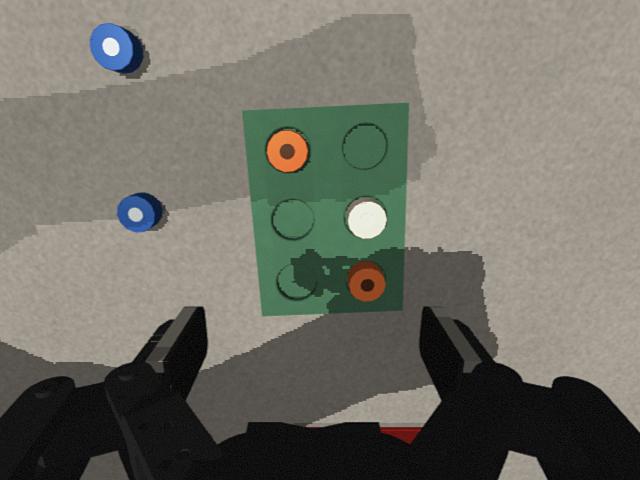

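```bash
cat > trayfit.py <<'E'
from h import *
def trayfit(img,K,P):
    hsv=cv2.cvtColor(img,cv2.COLOR_BGR2HSV)
    m=cv2.inRange(hsv,np.array((60,70,25)),np.array((90,255,255)))
    m=cv2.morphologyEx(m,cv2.MORPH_CLOSE,np.ones((5,5)))
    n,l,st,c=cv2.connectedComponentsWithStats(m);i=1+np.argmax(st[1:,4])
    cnt=max(cv2.findContours((l==i).astype(np.uint8),cv2.RETR_EXTERNAL,cv2.CHAIN_APPROX_NONE)[0],key=cv2.contourArea)
    h=cv2.convexHull(cnt)
    w=np.array([px2w(K,P,p[0],.014)[:2]*1000 for p in h],np.float32)
    return cv2.minAreaRect(w)
def holes(cx,cy,a):
    c,s=np.cos(a),np.sin(a);return {(i,j):(cx+c*i*.031-s*j*.058,cy+s*i*.031+c*j*.058) for i in(-1,1) for j in(-1,0,1)}
E
python3 - <<'E'
from trayfit import *
img=cv2.imread("pics/w5.png");d=np.load("w5.npz");K,P=d["K"],d["P"]
r=trayfit(img,K,P);print(r)
H=holes(r[0][0]/1000,r[0][1]/1000,np.radians(r[2] if r[2]<45 else r[2]-90))
for k,v in H.items():
    print(k,np.round(v,4))
    for t in np.arange(0,6.28,.05):
        u=w2px(K,P,(v[0]+.018*np.cos(t),v[1]+.018*np.sin(t),.014));cv2.circle(img,(int(round(u[0]*16)),int(round(u[1]*16))),8,(0,0,255),-1,shift=4)
for n,u,z in [("or",(287,151),.025),("or",(367.5,285),.025),("b",(111,46),.018),("b",(136,214),.018)]:print(n,px2w(K,P,u,z)[:2].round(4))
cv2.imwrite("pics/w5f.png",cv2.resize(img[95:325,235:420],None,fx=2.6,fy=2.6,interpolation=cv2.INTER_CUBIC))
E
```

```text
((591.6791381835938, 13.513687133789062), (129.05914306640625, 179.68624877929688), 2.581853151321411)
(-1, -1) [ 0.5633 -0.0458]
(-1, 0) [0.5607 0.0121]
(-1, 1) [0.5581 0.0701]
(1, -1) [ 0.6253 -0.043 ]
(1, 0) [0.6226 0.0149]
(1, 1) [0.62   0.0729]
or [0.5583 0.0703]
or [ 0.6258 -0.0432]
b [0.4306 0.1447]
b [0.4306 0.0184]
```

View pics/w5f.png

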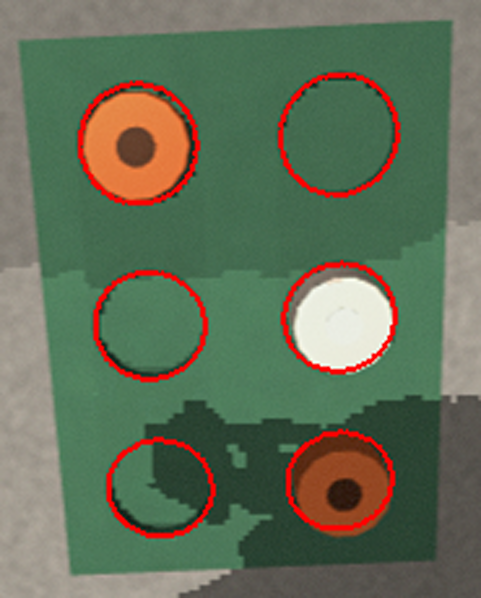

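```bash
python3 - <<'E'
from h import *
move(0.5583,0.0703,0.09,np.pi/2)
move(0.5583,0.0703,0.041,np.pi/2)
E
```

```text
dpos [0.057, -0.0206, 0.1096] dr [0.0019, -0.0026, 0.0008] len 0.125 rows 3.0
dpos [0.0569, -0.0207, 0.1586] dr [0.0019, -0.0026, 0.0008] len 0.17 rows 4.1
```

Call:
{"fn": "step_arm", "kwargs": {
  "delta_pos": [
    [0.057, -0.0205, 0.1],
    [0.057, -0.0205, 0.1],
    [0.057, -0.0205, 0.1],
    [0.057, -0.0205, 0.1],
    [0.057, -0.0205, 0.11],
    [0.057, -0.0205, 0.11],
    [0.057, -0.0205, 0.11]
  ],
  "dr": [
    [0.002, -0.002, 0],
    [0.002, -0.002, 0],
    [0.002, -0.002, 0],
    [0.002, -0.002, 0],
    [0.002, -0.002, 0],
    [0.002, -0.002, 0],
    [0.002, -0.002, 0]
  ],
  "fingers": 0
}}

```text
time_s: 8.52
ee_pos: [0.559, 0.0702, 0.09]
tcp_rot: [3.141, -0.001, 1.571]
force: [0.2, -0.2, 0.7]
grip_width: 0.499
```

```bash
python3 - <<'E'
from h import *
move(0.5583,0.0703,0.041,np.pi/2)
img,K,P=cam("wrist");cv2.imwrite("pics/w6.png",img)
E
```

```text
dpos [0.0001, -0.0007, 0.049] dr [0.0006, -0.0005, 0.0006] len 0.049 rows 1.2
```

View pics/w6.png

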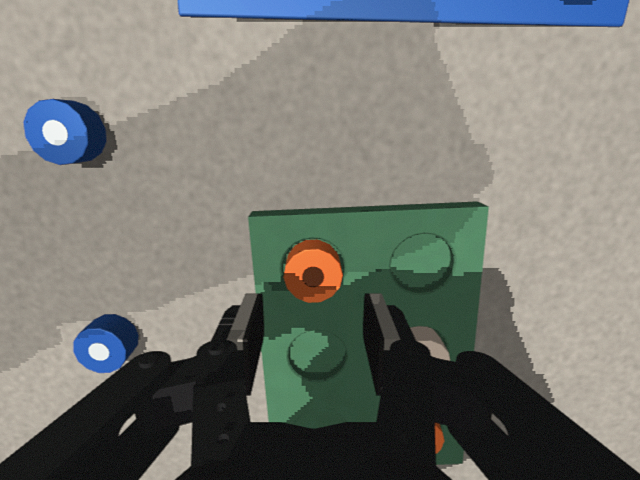

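Call:
{"fn": "step_arm", "kwargs": {
  "delta_pos": [
    [0, -0.0005, 0.02],
    [0, -0.0005, 0.036],
    [0, -0.0005, 0.044],
    [0, -0.0005, 0.049],
    [0, -0.0005, 0.049]
  ],
  "dr": [
    [0, 0, 0],
    [0, 0, 0],
    [0, 0, 0],
    [0, 0, 0],
    [0, 0, 0]
  ]
}}

```text
time_s: 8.98
ee_pos: [0.5588, 0.0699, 0.0412]
tcp_rot: [3.141, -0.0, 1.571]
force: [-0.0, -0.5, 0.1]
grip_width: 0.499
```

Call:
{"fn": "step_arm", "kwargs": {
  "delta_pos": [
    [0, 0, 0],
    [0, 0, 0],
    [0, 0, 0],
    [0, 0, 0],
    [0, 0, 0]
  ],
  "dr": [
    [0, 0, 0],
    [0, 0, 0],
    [0, 0, 0],
    [0, 0, 0],
    [0, 0, 0]
  ],
  "fingers": 1
}}

```text
time_s: 9.4
ee_pos: [0.5593, 0.0699, 0.0423]
tcp_rot: [3.139, -0.0, 1.571]
force: [-2.0, -0.8, 6.9]
grip_width: 0.337
```

Call:
{"fn": "step_arm", "kwargs": {
  "delta_pos": [
    [0, 0, 0],
    [0, 0, -0.01],
    [0, 0, -0.03],
    [0, 0, -0.06],
    [0, 0, -0.08],
    [0, 0, -0.08]
  ],
  "dr": [
    [0, 0, 0],
    [0, 0, 0],
    [0, 0, 0],
    [0, 0, 0],
    [0, 0, 0],
    [0, 0, 0]
  ]
}}

```text
time_s: 9.9
ee_pos: [0.5611, 0.0703, 0.1272]
tcp_rot: [3.133, -0.001, 1.571]
force: [0.4, -0.2, -0.1]
grip_width: 0.334
```

```bash
python3 - <<'E'
from h import *
img,K,P=cam("wrist");cv2.imwrite("pics/w7.png",img)
move(0.60,-0.26,0.13,np.pi/2)
E
```

```text
dpos [-0.3299, 0.0398, -0.0048] dr [0.0065, -0.0006, -0.0004] len 0.332 rows 8.0
```

View pics/w7.png

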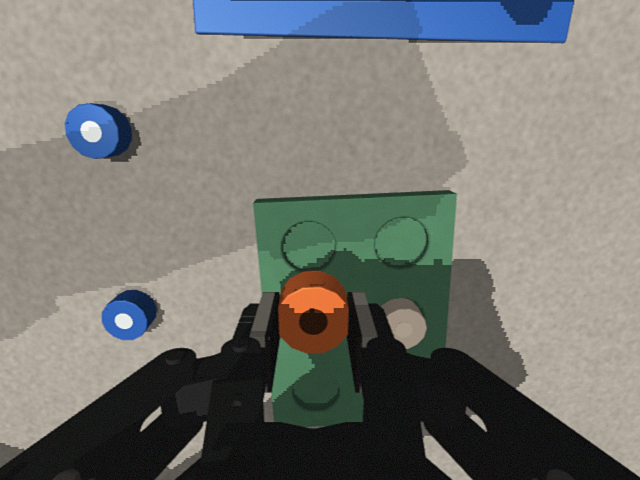

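Call:
{"fn": "step_arm", "kwargs": {
  "delta_pos": [
    [-0.03, 0.004, 0],
    [-0.07, 0.008, 0],
    [-0.11, 0.013, 0],
    [-0.15, 0.018, 0],
    [-0.19, 0.023, 0],
    [-0.23, 0.028, 0],
    [-0.27, 0.033, 0],
    [-0.305, 0.037, 0],
    [-0.325, 0.039, 0.0],
    [-0.33, 0.04, 0.02]
  ],
  "dr": [
    [0.006, 0, 0],
    [0.006, 0, 0],
    [0.006, 0, 0],
    [0.006, 0, 0],
    [0.006, 0, 0],
    [0.006, 0, 0],
    [0.006, 0, 0],
    [0.006, 0, 0],
    [0.006, 0, 0],
    [0.006, 0, 0]
  ]
}}

```text
time_s: 10.78
ee_pos: [0.601, -0.2657, 0.1074]
tcp_rot: [3.138, 0.003, 1.565]
force: [0.2, 0.0, -0.0]
grip_width: 0.334
```

Call:
{"fn": "step_arm", "kwargs": {
  "delta_pos": [
    [0, 0, 0.02],
    [0, 0, 0.04],
    [0, 0, 0.055],
    [0, 0, 0.058],
    [0, 0, 0.058]
  ],
  "dr": [
    [0, 0, 0],
    [0, 0, 0],
    [0, 0, 0],
    [0, 0, 0],
    [0, 0, 0]
  ]
}}

```text
time_s: 11.2
ee_pos: [0.6007, -0.2653, 0.0484]
tcp_rot: [3.139, 0.002, 1.565]
force: [0.5, -0.4, 0.5]
grip_width: 0.335
```

Call:
{"fn": "step_arm", "kwargs": {
  "delta_pos": [
    [0, 0, 0],
    [0, 0, 0],
    [0, 0, 0],
    [0, 0, -0.02],
    [0, 0, -0.04],
    [0, 0, -0.08],
    [0, 0, -0.12],
    [0, 0, -0.12]
  ],
  "dr": [
    [0, 0, 0],
    [0, 0, 0],
    [0, 0, 0],
    [0, 0, 0],
    [0, 0, 0],
    [0, 0, 0],
    [0, 0, 0],
    [0, 0, 0]
  ],
  "fingers": 0
}}

```text
time_s: 11.87
ee_pos: [0.6036, -0.2658, 0.1771]
tcp_rot: [3.13, 0.006, 1.566]
force: [0.6, 0.5, 0.6]
grip_width: 0.501
```

```bash
python3 - <<'E'
from h import *
img,K,P=cam("wrist");cv2.imwrite("pics/w8.png",img)
move(0.6258,-0.0432,0.10,np.pi/2)
E
```

```text
dpos [0.223, 0.0214, 0.0727] dr [0.0091, 0.0051, -0.0053] len 0.236 rows 5.6
```

View pics/w8.png

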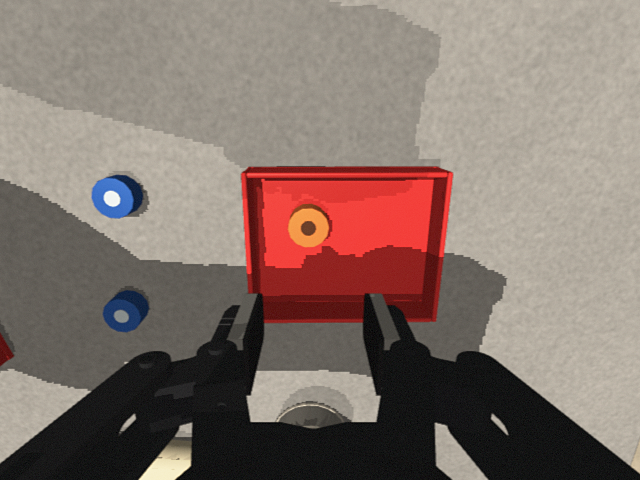

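Call:
{"fn": "step_arm", "kwargs": {
  "delta_pos": [
    [0.04, 0.004, 0.02],
    [0.08, 0.008, 0.03],
    [0.12, 0.012, 0.05],
    [0.16, 0.016, 0.07],
    [0.2, 0.02, 0.072],
    [0.223, 0.0214, 0.072],
    [0.223, 0.0214, 0.072],
    [0.223, 0.0214, 0.072],
    [0.223, 0.0214, 0.072]
  ],
  "dr": [
    [0.009, 0.005, -0.005],
    [0.009, 0.005, -0.005],
    [0.009, 0.005, -0.005],
    [0.009, 0.005, -0.005],
    [0.009, 0.005, -0.005],
    [0.009, 0.005, -0.005],
    [0.009, 0.005, -0.005],
    [0.009, 0.005, -0.005],
    [0.009, 0.005, -0.005]
  ]
}}

```text
time_s: 12.67
ee_pos: [0.6257, -0.0439, 0.1007]
tcp_rot: [3.142, 0.001, 1.57]
force: [-0.7, -0.9, 0.6]
grip_width: 0.5
```

```bash
python3 - <<'E'
from h import *
move(0.6258,-0.0432,0.043,np.pi/2)
E
```

```text
dpos [0.0007, 0.0001, 0.0577] dr [0.0, 0.0007, -0.0006] len 0.058 rows 1.4
```

Call:
{"fn": "step_arm", "kwargs": {
  "delta_pos": [
    [0.001, 0, 0.025],
    [0.001, 0, 0.045],
    [0.001, 0, 0.054],
    [0.001, 0, 0.0577],
    [0.001, 0, 0.0577]
  ],
  "dr": [
    [0, 0, 0],
    [0, 0, 0],
    [0, 0, 0],
    [0, 0, 0],
    [0, 0, 0]
  ]
}}

```text
time_s: 13.08
ee_pos: [0.6255, -0.0437, 0.0427]
tcp_rot: [-3.141, 0.001, 1.569]
force: [0.3, 0.1, 0.6]
grip_width: 0.502
```

Call:
{"fn": "step_arm", "kwargs": {
  "delta_pos": [
    [0, 0, 0],
    [0, 0, 0],
    [0, 0, 0],
    [0, 0, 0],
    [0, 0, 0],
    [0, 0, -0.01],
    [0, 0, -0.03],
    [0, 0, -0.06],
    [0, 0, -0.08],
    [0, 0, -0.08]
  ],
  "dr": [
    [0, 0, 0],
    [0, 0, 0],
    [0, 0, 0],
    [0, 0, 0],
    [0, 0, 0],
    [0, 0, 0],
    [0, 0, 0],
    [0, 0, 0],
    [0, 0, 0],
    [0, 0, 0]
  ],
  "fingers": 1
}}

```text
time_s: 13.92
ee_pos: [0.6277, -0.0436, 0.1281]
tcp_rot: [3.136, 0.001, 1.569]
force: [0.8, 0.0, 0.1]
grip_width: 0.327
```

```bash
python3 - <<'E'
from h import *
img,K,P=cam("wrist");cv2.imwrite("pics/w9.png",img)
move(0.65,-0.295,0.13,np.pi/2)
E
```

```text
dpos [-0.2511, 0.0236, -0.0037] dr [0.0036, 0.0014, -0.0018] len 0.252 rows 6.0
```

View pics/w9.png

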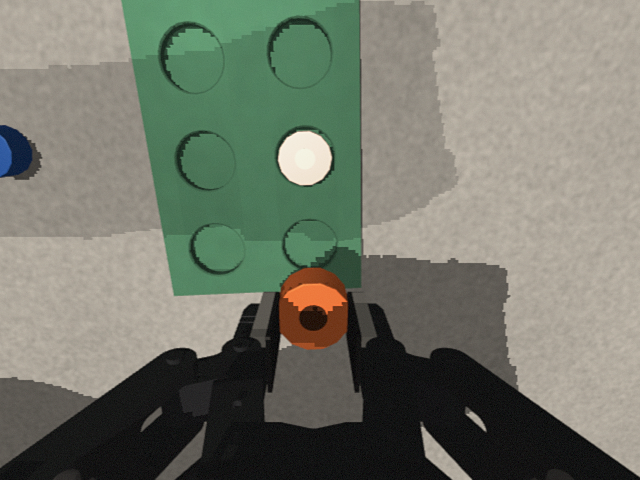

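Held at (314,317). Now I'll carry it to the bin.

Call:
{"fn": "step_arm", "kwargs": {
  "delta_pos": [
    [-0.03, 0.003, 0],
    [-0.07, 0.007, 0],
    [-0.11, 0.011, 0],
    [-0.15, 0.015, 0],
    [-0.19, 0.019, 0],
    [-0.22, 0.022, 0],
    [-0.24, 0.0236, 0],
    [-0.25, 0.0236, 0],
    [-0.25, 0.0236, 0.01],
    [-0.25, 0.0236, 0.03]
  ],
  "dr": [
    [0.003, 0, 0],
    [0.003, 0, 0],
    [0.003, 0, 0],
    [0.003, 0, 0],
    [0.003, 0, 0],
    [0.003, 0, 0],
    [0.003, 0, 0],
    [0.003, 0, 0],
    [0.003, 0, 0],
    [0.003, 0, 0]
  ]
}}

```text
time_s: 14.8
ee_pos: [0.6511, -0.2933, 0.0976]
tcp_rot: [3.138, 0.002, 1.569]
force: [0.2, 0.6, 0.0]
grip_width: 0.334
```

Call:
{"fn": "step_arm", "kwargs": {
  "delta_pos": [
    [0, 0, 0.02],
    [0, 0, 0.04],
    [0, 0, 0.05],
    [0, 0, 0.05],
    [0, 0, 0.05]
  ],
  "dr": [
    [0, 0, 0],
    [0, 0, 0],
    [0, 0, 0],
    [0, 0, 0],
    [0, 0, 0]
  ]
}}

```text
time_s: 15.22
ee_pos: [0.6514, -0.2921, 0.0475]
tcp_rot: [3.138, 0.001, 1.57]
force: [0.1, -0.4, 0.5]
grip_width: 0.329
```

Call:
{"fn": "step_arm", "kwargs": {
  "delta_pos": [
    [0, 0, 0],
    [0, 0, 0],
    [0, 0, 0],
    [0, 0, -0.02],
    [0, 0, -0.04],
    [0, 0, -0.08],
    [0, 0, -0.12],
    [0, 0, -0.12],
    [0, 0, -0.12]
  ],
  "dr": [
    [0, 0, 0],
    [0, 0, 0],
    [0, 0, 0],
    [0, 0, 0],
    [0, 0, 0],
    [0, 0, 0],
    [0, 0, 0],
    [0, 0, 0],
    [0, 0, 0]
  ],
  "fingers": 0
}}

```text
time_s: 15.97
ee_pos: [0.6522, -0.2924, 0.1711]
tcp_rot: [3.134, 0.003, 1.57]
force: [-1.0, -0.1, -0.5]
grip_width: 0.502
```

```bash
python3 - <<'E'
from h import *
img,K,P=cam("wrist");cv2.imwrite("pics/w10.png",img);np.savez("w10.npz",K=K,P=P)
def dots(img,K,P):
    for c,st,m in blobs(img,(100,100,40),(130,255,255),200): print("blue",c.round(1),st.tolist(),px2w(K,P,c,.018)[:2].round(4))
dots(img,K,P)
print(px2w(K,P,(320,240),.02))
E
```

```text
blue [ 43.2 161.3] [14, 140, 58, 45, 1839] [ 0.4585 -0.2407]
blue [ 59.2 284.6] [33, 264, 52, 43, 1462] [ 0.4494 -0.3378]
[ 0.65811113 -0.3000193   0.02      ]
```

View pics/w10.png

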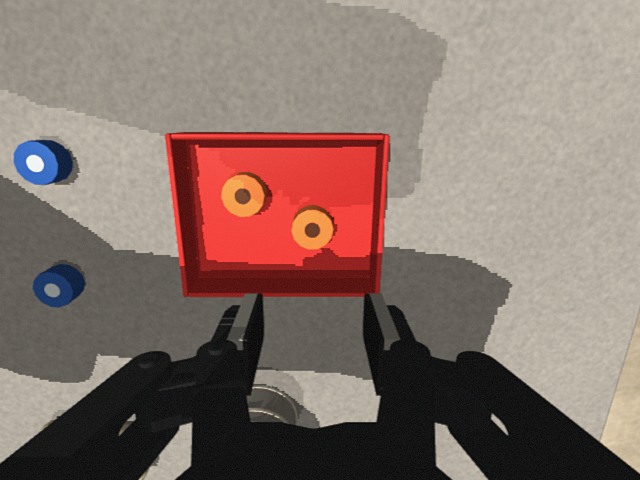

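Both used discs are in the bin, at (243,196) and (312,230). Next are the blue ones, using their dots at (35,163) and (52,290).

```bash
cat >> h.py <<'E'
def bluedots(img,K,P,z=.018,amin=150):
    "pale dot centres inside blue discs"
    out=[]
    hsv=cv2.cvtColor(img,cv2.COLOR_BGR2HSV)
    for c,st,m in blobs(img,(100,100,40),(130,255,255),amin):
        if st[2]>110 or st[3]>110: continue
        x,y,w,h=st[:4]
        sub=(hsv[y:y+h,x:x+w,1]<90).astype(np.uint8)
        hull=np.zeros(img.shape[:2],np.uint8)
        cn=max(cv2.findContours(m.astype(np.uint8),cv2.RETR_EXTERNAL,cv2.CHAIN_APPROX_NONE)[0],key=cv2.contourArea)
        cv2.drawContours(hull,[cn],-1,1,-1)
        dd=(hull[y:y+h,x:x+w]>0)&(~m[y:y+h,x:x+w])
        if dd.sum()<8: print("blue no dot",c.round(1),st.tolist());continue
        n,l,s2,cc=cv2.connectedComponentsWithStats(dd.astype(np.uint8));k=1+np.argmax(s2[1:,4])
        u=cc[k]+[x,y];out.append((u,px2w(K,P,u,z)));print("dot",u.round(1),s2[k][4],px2w(K,P,u,z)[:2].round(4))
    return out
E
python3 - <<'E'
from h import *
img=cv2.imread("pics/w10.png");d=np.load("w10.npz");bluedots(img,d["K"],d["P"])
img=cv2.imread("pics/w5.png");d=np.load("w5.npz");bluedots(img,d["K"],d["P"])
move(0.454,-0.24,0.10,np.pi/2)
E
```

```text
dot [ 34.6 163. ] 245 [ 0.452  -0.2419]
dot [ 51.7 289.7] 176 [ 0.4425 -0.3423]
dot [110.5  46.3] 260 [0.4302 0.1444]
dot [135.1 214.1] 175 [0.4298 0.0184]
dpos [0.0522, -0.1977, 0.0678] dr [0.0049, 0.0022, -0.0007] len 0.215 rows 5.2
```

Call:
{"fn": "step_arm", "kwargs": {
  "delta_pos": [
    [0.01, -0.04, 0.01],
    [0.02, -0.08, 0.02],
    [0.03, -0.12, 0.03],
    [0.045, -0.16, 0.05],
    [0.051, -0.19, 0.06],
    [0.051, -0.2, 0.068],
    [0.051, -0.2, 0.068],
    [0.051, -0.2, 0.068],
    [0.051, -0.2, 0.068]
  ],
  "dr": [
    [0.005, 0.002, 0],
    [0.005, 0.002, 0],
    [0.005, 0.002, 0],
    [0.005, 0.002, 0],
    [0.005, 0.002, 0],
    [0.005, 0.002, 0],
    [0.005, 0.002, 0],
    [0.005, 0.002, 0],
    [0.005, 0.002, 0]
  ]
}}

```text
time_s: 16.77
ee_pos: [0.4526, -0.2413, 0.0999]
tcp_rot: [3.141, 0.0, 1.57]
force: [-0.4, -0.5, 0.7]
grip_width: 0.499
```

```bash
python3 - <<'E'
from h import *
img,K,P=cam("wrist");cv2.imwrite("pics/w11.png",img)
o=bluedots(img,K,P)
u,w=max(o,key=lambda a:-np.hypot(*(a[1][:2]-[.452,-.242])))
print(ctrl.read_state()['ee_pos']);move(w[0],w[1],.036,np.pi/2)
E
```

```text
dot [313.9 265.3] 337 [ 0.4526 -0.2417]
dot [299.4 405.9] 229 [ 0.443  -0.3424]
[ 0.45279712 -0.24122873  0.09996093]
dpos [-0.0005, -0.0002, 0.064] dr [0.0008, 0.0001, -0.0004] len 0.064 rows 1.5
```

View pics/w11.png

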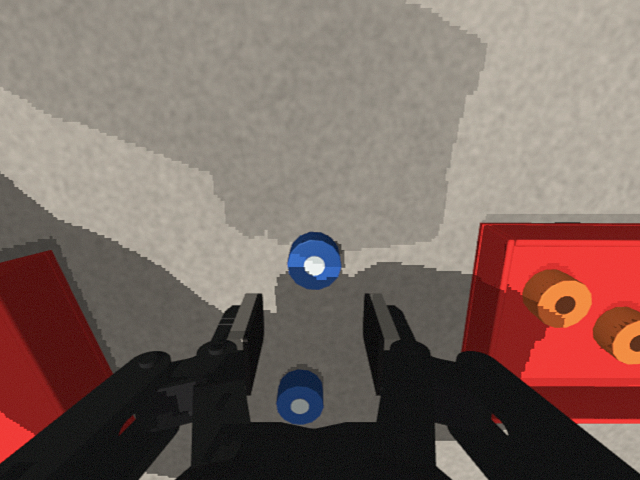

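Call:
{"fn": "step_arm", "kwargs": {
  "delta_pos": [
    [-0.0005, 0, 0.03],
    [-0.0005, 0, 0.05],
    [-0.0005, 0, 0.06],
    [-0.0005, 0, 0.064],
    [-0.0005, 0, 0.064]
  ],
  "dr": [
    [0, 0, 0],
    [0, 0, 0],
    [0, 0, 0],
    [0, 0, 0],
    [0, 0, 0]
  ]
}}

```text
time_s: 17.23
ee_pos: [0.4532, -0.2414, 0.0356]
tcp_rot: [3.141, -0.001, 1.571]
force: [0.7, -0.3, 0.1]
grip_width: 0.5
```

Call:
{"fn": "step_arm", "kwargs": {
  "delta_pos": [
    [0, 0, 0],
    [0, 0, 0],
    [0, 0, 0],
    [0, 0, 0],
    [0, 0, 0],
    [0, 0, -0.01],
    [0, 0, -0.03],
    [0, 0, -0.06],
    [0, 0, -0.065],
    [0, 0, -0.065]
  ],
  "dr": [
    [0, 0, 0],
    [0, 0, 0],
    [0, 0, 0],
    [0, 0, 0],
    [0, 0, 0],
    [0, 0, 0],
    [0, 0, 0],
    [0, 0, 0],
    [0, 0, 0],
    [0, 0, 0]
  ],
  "fingers": 1
}}

```text
time_s: 18.07
ee_pos: [0.4543, -0.2423, 0.1034]
tcp_rot: [3.138, 0.002, 1.571]
force: [0.7, -0.3, -1.0]
grip_width: 0.334
```

```bash
cat >> h.py <<'E'
def held(zt=.0177):
    "disc centre offset in tool frame from the dot; top face at tool z=zt"
    s=ctrl.read_state();img,K,P=cam("wrist")
    T=R.from_euler('xyz',s['tcp_rot']);z=s['ee_pos'][2]-zt
    o=bluedots(img,K,P,z)
    best=min(o,key=lambda a:np.hypot(*(a[1][:2]-s['ee_pos'][:2])))
    off=T.inv().apply(best[1]-s['ee_pos']);print("held off tool",off.round(4),"world",(best[1]-s['ee_pos'])[:2].round(4));return img,best[1]-s['ee_pos']
E
python3 - <<'E'
from h import *
img,off=held();cv2.imwrite("pics/w12.png",img)
print(ctrl.read_state()['ee_pos'])
move(0.5633-off[0],-0.0458-off[1],.10,np.pi/2)
E
```

```text
dot [312.9 320.5] 602 [ 0.4538 -0.2418]
dot [296.6 400.5] 223 [ 0.4465 -0.2825]
held off tool [ 0.0005 -0.0006  0.0177] world [-0.0006  0.0005]
[ 0.45360994 -0.24205679  0.10195301]
dpos [0.1958, 0.1102, 0.002] dr [0.0022, 0.0011, -0.0004] len 0.225 rows 5.4
```

View pics/w12.png

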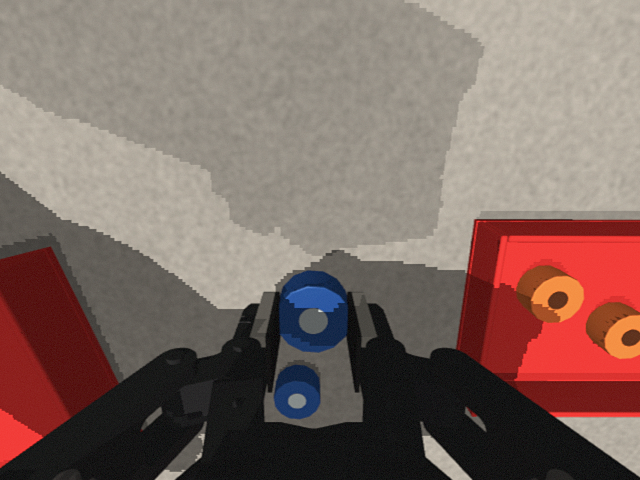

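Call:
{"fn": "step_arm", "kwargs": {
  "delta_pos": [
    [0.03, 0.015, 0],
    [0.065, 0.035, 0],
    [0.1, 0.055, 0],
    [0.135, 0.075, 0],
    [0.165, 0.095, 0],
    [0.185, 0.105, 0],
    [0.196, 0.11, 0.002],
    [0.196, 0.11, 0.02],
    [0.196, 0.11, 0.03],
    [0.196, 0.11, 0.03]
  ],
  "dr": [
    [0.002, 0.001, 0],
    [0.002, 0.001, 0],
    [0.002, 0.001, 0],
    [0.002, 0.001, 0],
    [0.002, 0.001, 0],
    [0.002, 0.001, 0],
    [0.002, 0.001, 0],
    [0.002, 0.001, 0],
    [0.002, 0.001, 0],
    [0.002, 0.001, 0]
  ]
}}

```text
time_s: 18.95
ee_pos: [0.5618, -0.0469, 0.0693]
tcp_rot: [-3.137, 0.0, 1.57]
force: [-0.9, -0.2, -0.6]
grip_width: 0.332
```

```bash
python3 - <<'E'
from h import *
img,off=held();cv2.imwrite("pics/w13.png",img)
print(ctrl.read_state()['ee_pos'])
move(0.5633-off[0],-0.0458-off[1],.0435,np.pi/2)
E
```

```text
dot [ 21.7 153.8] 604 [0.4559 0.0213]
dot [312.8 320.5] 602 [ 0.5611 -0.0465]
held off tool [ 0.0005 -0.0007  0.0177] world [-0.0007  0.0005]
[ 0.56242221 -0.04703574  0.07055185]
dpos [0.0007, 0.0017, 0.027] dr [-0.003, 0.0001, -0.0014] len 0.027 rows 0.7
```

View pics/w13.png

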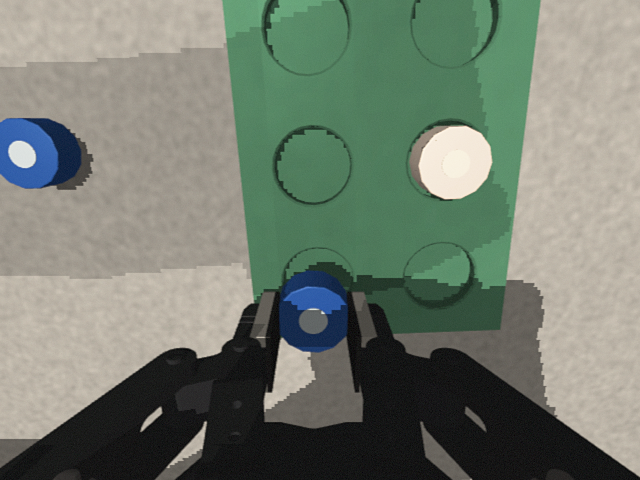

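Call:
{"fn": "step_arm", "kwargs": {
  "delta_pos": [
    [0.0007, 0.0015, 0],
    [0.0007, 0.0015, 0.005],
    [0.0007, 0.0015, 0.012],
    [0.0007, 0.0015, 0.018],
    [0.0007, 0.0015, 0.022],
    [0.0007, 0.0015, 0.025],
    [0.0007, 0.0015, 0.026],
    [0.0007, 0.0015, 0.026]
  ],
  "dr": [
    [-0.003, 0, 0],
    [-0.003, 0, 0],
    [-0.003, 0, 0],
    [-0.003, 0, 0],
    [-0.003, 0, 0],
    [-0.003, 0, 0],
    [-0.003, 0, 0],
    [-0.003, 0, 0]
  ]
}}

```text
time_s: 19.67
ee_pos: [0.5638, -0.0463, 0.0443]
tcp_rot: [-3.141, 0.0, 1.57]
force: [0.5, 0.3, -0.1]
grip_width: 0.333
```

Call:
{"fn": "step_arm", "kwargs": {
  "delta_pos": [
    [0, 0, 0],
    [0, 0, 0],
    [0, 0, 0],
    [0, 0, 0],
    [0, 0, -0.01],
    [0, 0, -0.03],
    [0, 0, -0.06],
    [0, 0, -0.06],
    [0, 0, -0.06]
  ],
  "dr": [
    [0, 0, 0],
    [0, 0, 0],
    [0, 0, 0],
    [0, 0, 0],
    [0, 0, 0],
    [0, 0, 0],
    [0, 0, 0],
    [0, 0, 0],
    [0, 0, 0]
  ],
  "fingers": 0
}}

```text
time_s: 20.42
ee_pos: [0.5647, -0.0464, 0.1064]
tcp_rot: [3.139, 0.001, 1.569]
force: [-0.1, 0.4, -0.5]
grip_width: 0.496
```

```bash
python3 - <<'E'
from h import *
img,K,P=cam("wrist");cv2.imwrite("pics/w14.png",img)
bluedots(img,K,P,.025)
bluedots(img,K,P,.018)
move(0.443,-0.3424,.10,np.pi/2)
img,K,P=cam("top");bluedots(img,K,P,.018,40)
E
```

```text
dot [ 66.  149.4] 422 [0.4343 0.019 ]
dot [311.  265.1] 333 [ 0.5632 -0.0465]
dot [ 66.  149.4] 422 [0.4297 0.0186]
dot [311.  265.1] 333 [ 0.5631 -0.0493]
dpos [-0.2961, -0.1206, 0.0052] dr [0.001, 0.0005, -0.0015] len 0.32 rows 7.7
blue no dot [211.6 203.4] [169, 160, 72, 76, 1887]
blue no dot [190.4 193.6] [181, 162, 20, 62, 945]
blue no dot [212.4 193.2] [202, 162, 20, 62, 967]
dot [437.2 247.8] 17 [ 0.444  -0.3452]
dot [257.1 255.6] 19 [0.4306 0.1416]
dot [304.  254.9] 20 [0.4304 0.0154]
```

View pics/w14.png

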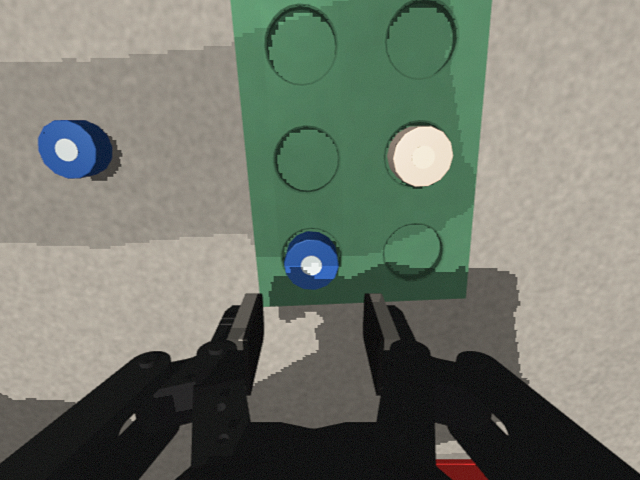

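Call:
{"fn": "step_arm", "kwargs": {
  "delta_pos": [
    [-0.035, -0.014, 0],
    [-0.075, -0.03, 0],
    [-0.115, -0.046, 0],
    [-0.155, -0.062, 0],
    [-0.195, -0.08, 0],
    [-0.235, -0.096, 0],
    [-0.27, -0.11, 0],
    [-0.29, -0.119, 0.005],
    [-0.295, -0.121, 0.005],
    [-0.295, -0.121, 0.005]
  ],
  "dr": [
    [0.001, 0, -0.001],
    [0.001, 0, -0.001],
    [0.001, 0, -0.001],
    [0.001, 0, -0.001],
    [0.001, 0, -0.001],
    [0.001, 0, -0.001],
    [0.001, 0, -0.001],
    [0.001, 0, -0.001],
    [0.001, 0, -0.001],
    [0.001, 0, -0.001]
  ]
}}

```text
time_s: 21.35
ee_pos: [0.4406, -0.3428, 0.0984]
tcp_rot: [-3.139, -0.001, 1.567]
force: [0.6, 0.9, -0.8]
grip_width: 0.498
```

```bash
cat >> h.py <<'E'
def approach(x,y,z=.036):
    img,K,P=cam("wrist");o=bluedots(img,K,P)
    u,w=min(o,key=lambda a:np.hypot(*(a[1][:2]-[x,y])))
    print(ctrl.read_state()['ee_pos']);move(w[0],w[1],z,np.pi/2);return img
E
python3 - <<'E'
from h import *
cv2.imwrite("pics/w15.png",approach(.443,-.3424))
E
```

```text
dot [318.6 264.4] 343 [ 0.443 -0.342]
[ 0.44176419 -0.34100555  0.09879295]
dpos [-0.001, 0.0013, 0.0628] dr [-0.0022, -0.0009, -0.0014] len 0.063 rows 1.5
```

View pics/w15.png

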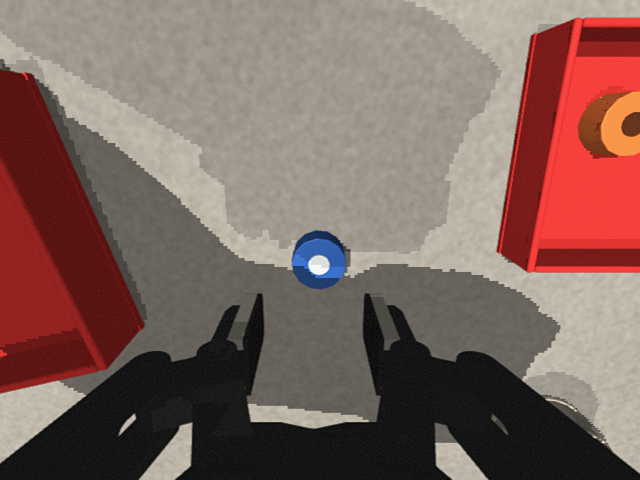

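Call:
{"fn": "step_arm", "kwargs": {
  "delta_pos": [
    [-0.001, 0.001, 0.02],
    [-0.001, 0.001, 0.042],
    [-0.001, 0.001, 0.056],
    [-0.001, 0.001, 0.0625],
    [-0.001, 0.001, 0.0625],
    [-0.001, 0.001, 0.0625]
  ],
  "dr": [
    [-0.002, 0, 0],
    [-0.002, 0, 0],
    [-0.002, 0, 0],
    [-0.002, 0, 0],
    [-0.002, 0, 0],
    [-0.002, 0, 0]
  ]
}}

```text
time_s: 21.9
ee_pos: [0.4432, -0.3413, 0.0366]
tcp_rot: [-3.141, -0.001, 1.57]
force: [0.9, -0.6, 0.2]
grip_width: 0.502
```

Call:
{"fn": "step_arm", "kwargs": {
  "delta_pos": [
    [0, 0, 0],
    [0, 0, 0],
    [0, 0, 0],
    [0, 0, 0],
    [0, 0, 0],
    [0, 0, -0.01],
    [0, 0, -0.03],
    [0, 0, -0.06],
    [0, 0, -0.065],
    [0, 0, -0.065]
  ],
  "dr": [
    [0, 0, 0],
    [0, 0, 0],
    [0, 0, 0],
    [0, 0, 0],
    [0, 0, 0],
    [0, 0, 0],
    [0, 0, 0],
    [0, 0, 0],
    [0, 0, 0],
    [0, 0, 0]
  ],
  "fingers": 1
}}

```text
time_s: 22.73
ee_pos: [0.4443, -0.3423, 0.1047]
tcp_rot: [3.138, 0.002, 1.57]
force: [0.5, 0.0, -0.1]
grip_width: 0.328
```

```bash
python3 - <<'E'
from h import *
img,off=held();cv2.imwrite("pics/w16.png",img)
move(0.6253-off[0],-0.043-off[1],.10,np.pi/2)
E
```

```text
dot [312.9 320.1] 596 [ 0.4437 -0.3417]
held off tool [ 0.0007 -0.0006  0.0177] world [-0.0006  0.0007]
dpos [0.2984, 0.1821, 0.0032] dr [0.0017, 0.0006, -0.0007] len 0.35 rows 8.4
```

Call:
{"fn": "step_arm", "kwargs": {
  "delta_pos": [
    [0.03, 0.018, 0],
    [0.065, 0.04, 0],
    [0.1, 0.061, 0],
    [0.135, 0.083, 0],
    [0.17, 0.104, 0],
    [0.205, 0.125, 0],
    [0.24, 0.147, 0],
    [0.275, 0.168, 0],
    [0.293, 0.179, 0.01],
    [0.298, 0.182, 0.02]
  ],
  "dr": [
    [0.002, 0, 0],
    [0.002, 0, 0],
    [0.002, 0, 0],
    [0.002, 0, 0],
    [0.002, 0, 0],
    [0.002, 0, 0],
    [0.002, 0, 0],
    [0.002, 0, 0],
    [0.002, 0, 0],
    [0.002, 0, 0]
  ]
}}

```text
time_s: 23.62
ee_pos: [0.6272, -0.0389, 0.0826]
tcp_rot: [3.141, -0.001, 1.575]
force: [-0.2, -1.2, -1.3]
grip_width: 0.333
```

Call:
{"fn": "step_arm", "kwargs": {
  "delta_pos": [
    [0, 0, 0],
    [0, 0, 0.005],
    [0, 0, 0.01],
    [0, 0, 0.01]
  ],
  "dr": [
    [0, 0, 0],
    [0, 0, 0],
    [0, 0, 0],
    [0, 0, 0]
  ]
}}

```text
time_s: 23.95
ee_pos: [0.6263, -0.0404, 0.0716]
tcp_rot: [-3.141, -0.001, 1.574]
force: [-1.0, -1.6, -0.4]
grip_width: 0.33
```

```bash
python3 - <<'E'
from h import *
img,off=held();cv2.imwrite("pics/w17.png",img)
print(ctrl.read_state()['ee_pos'])
move(0.6253-off[0],-0.043-off[1],.0445,np.pi/2)
E
```

```text
dot [186.7 302.2] 445 [ 0.574  -0.0316]
dot [312.8 320.3] 590 [ 0.6257 -0.0397]
held off tool [ 0.0006 -0.0007  0.0177] world [-0.0007  0.0006]
[ 0.626615   -0.04030562  0.07215608]
dpos [-0.0034, -0.0006, 0.0277] dr [-0.0004, -0.001, 0.0027] len 0.028 rows 0.7
```

View pics/w17.png

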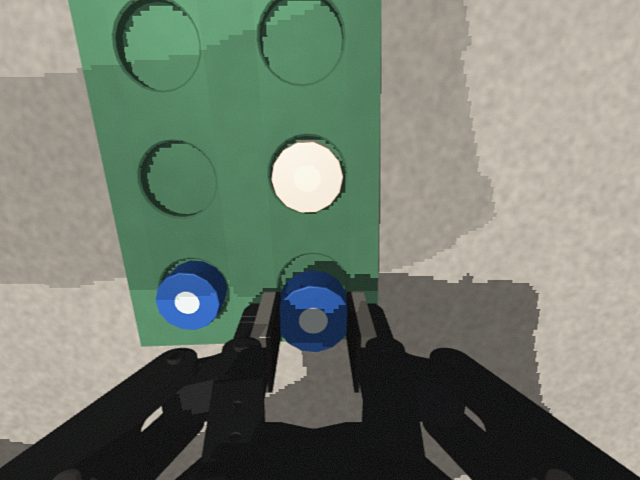

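Call:
{"fn": "step_arm", "kwargs": {
  "delta_pos": [
    [-0.0034, -0.0006, 0],
    [-0.0034, -0.0006, 0.005],
    [-0.0034, -0.0006, 0.012],
    [-0.0034, -0.0006, 0.018],
    [-0.0034, -0.0006, 0.022],
    [-0.0034, -0.0006, 0.026],
    [-0.0034, -0.0006, 0.0277],
    [-0.0034, -0.0006, 0.0277]
  ],
  "dr": [
    [0, 0, 0.002],
    [0, 0, 0.002],
    [0, 0, 0.002],
    [0, 0, 0.002],
    [0, 0, 0.002],
    [0, 0, 0.002],
    [0, 0, 0.002],
    [0, 0, 0.002]
  ]
}}

```text
time_s: 24.67
ee_pos: [0.6259, -0.0435, 0.0449]
tcp_rot: [-3.141, -0.001, 1.572]
force: [-7.2, -0.7, 14.7]
grip_width: 0.33
```

```bash
python3 - <<'E'
from h import *
img,off=held();cv2.imwrite("pics/w18.png",img[200:400,130:450].repeat(2,0).repeat(2,1))
s=ctrl.read_state();print(s['ee_pos'],s['force'],s['moment'])
E
```

```text
dot [312.6 320.4] 596 [ 0.6251 -0.0429]
dot [166.1 325. ] 588 [ 0.5639 -0.0453]
held off tool [ 0.0006 -0.0007  0.0177] world [-0.0008  0.0006]
[ 0.62589127 -0.0435141   0.04489458] [-7.07233429 -0.07734511 13.0453494 ] [-0.18227255  1.57412981 -0.00789417]
```

View pics/w18.png

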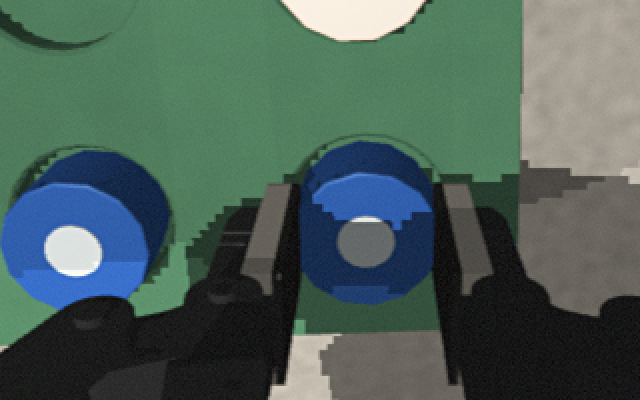

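Call:
{"fn": "step_arm", "kwargs": {
  "delta_pos": [
    [0, -0.0005, -0.001],
    [0, -0.001, -0.001],
    [0, -0.001, -0.001]
  ],
  "dr": [
    [0, 0, 0],
    [0, 0, 0],
    [0, 0, 0]
  ]
}}

```text
time_s: 24.97
ee_pos: [0.6248, -0.0434, 0.0457]
tcp_rot: [-3.141, -0.001, 1.572]
force: [0.1, -0.1, 0.0]
grip_width: 0.328
```

Call:
{"fn": "step_arm", "kwargs": {
  "delta_pos": [
    [0, 0, 0.0008],
    [0, 0, 0.0014],
    [0, 0, 0.0014]
  ],
  "dr": [
    [0, 0, 0],
    [0, 0, 0],
    [0, 0, 0]
  ]
}}

```text
time_s: 25.22
ee_pos: [0.625, -0.0434, 0.0449]
tcp_rot: [-3.141, -0.0, 1.572]
force: [-6.1, -0.7, 14.0]
grip_width: 0.325
```

Call:
{"fn": "step_arm", "kwargs": {
  "delta_pos": [
    [0, 0, -0.001],
    [0, 0, -0.001],
    [0, 0, -0.001],
    [0, 0, -0.001],
    [0, 0, -0.001],
    [0, 0, -0.02],
    [0, 0, -0.06],
    [0, 0, -0.08],
    [0, 0, -0.08],
    [0, 0, -0.08]
  ],
  "dr": [
    [0, 0, 0],
    [0, 0, 0],
    [0, 0, 0],
    [0, 0, 0],
    [0, 0, 0],
    [0, 0, 0],
    [0, 0, 0],
    [0, 0, 0],
    [0, 0, 0],
    [0, 0, 0]
  ],
  "fingers": 0
}}

```text
time_s: 26.05
ee_pos: [0.6256, -0.0436, 0.126]
tcp_rot: [3.14, 0.0, 1.572]
force: [0.5, -0.8, -0.2]
grip_width: 0.499
```

```bash
python3 - <<'E'
from h import *
img,K,P=cam("wrist");cv2.imwrite("pics/w19.png",img)
bluedots(img,K,P,.025)
E
```

```text
blue no dot [ 14.6 151.5] [0, 125, 35, 53, 1469]
dot [311.6 254.5] 290 [ 0.6242 -0.0442]
dot [215.1 257.7] 283 [ 0.5629 -0.0465]
```

View pics/w19.png

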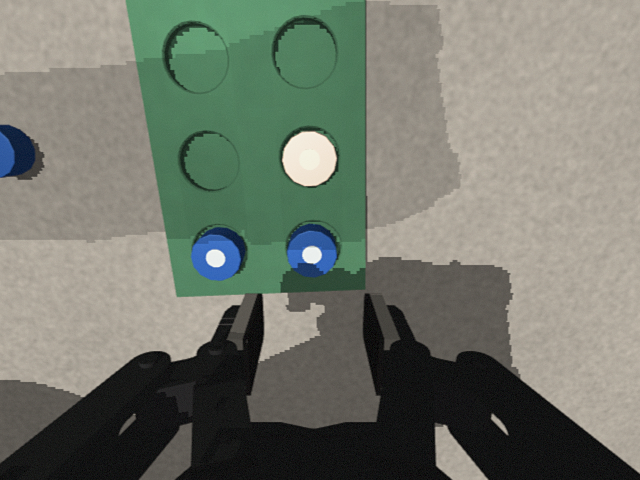

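```bash
python3 - <<'E'
from h import *
move(.43,.0184,.10,np.pi/2)
E
```

```text
dpos [0.0622, -0.1948, 0.0249] dr [-0.0005, -0.0001, 0.001] len 0.206 rows 4.9
```

Call:
{"fn": "step_arm", "kwargs": {
  "delta_pos": [
    [0.012, -0.035, 0],
    [0.024, -0.075, 0],
    [0.036, -0.115, 0],
    [0.048, -0.155, 0],
    [0.06, -0.185, 0.015],
    [0.0622, -0.195, 0.025],
    [0.0622, -0.195, 0.025],
    [0.0622, -0.195, 0.025],
    [0.0622, -0.195, 0.025]
  ],
  "dr": [
    [0, 0, 0.001],
    [0, 0, 0.001],
    [0, 0, 0.001],
    [0, 0, 0.001],
    [0, 0, 0.001],
    [0, 0, 0.001],
    [0, 0, 0.001],
    [0, 0, 0.001],
    [0, 0, 0.001]
  ]
}}

```text
time_s: 26.85
ee_pos: [0.4308, 0.0183, 0.1]
tcp_rot: [-3.141, -0.001, 1.57]
force: [1.0, 0.4, 0.4]
grip_width: 0.501
```

```bash
python3 - <<'E'
from h import *
cv2.imwrite("pics/w20.png",approach(.43,.0184))
E
```

```text
dot [313.7  18.8] 605 [0.4304 0.1446]
dot [312.8 264.3] 339 [0.4301 0.0185]
blue no dot [614.3 354.8] [588, 327, 52, 58, 2052]
dot [528.7 366.8] 273 [ 0.5683 -0.0517]
[0.43096318 0.01827815 0.10005016]
dpos [0.0002, -0.0009, 0.0641] dr [-0.0001, -0.0006, -0.0006] len 0.064 rows 1.5
```

View pics/w20.png

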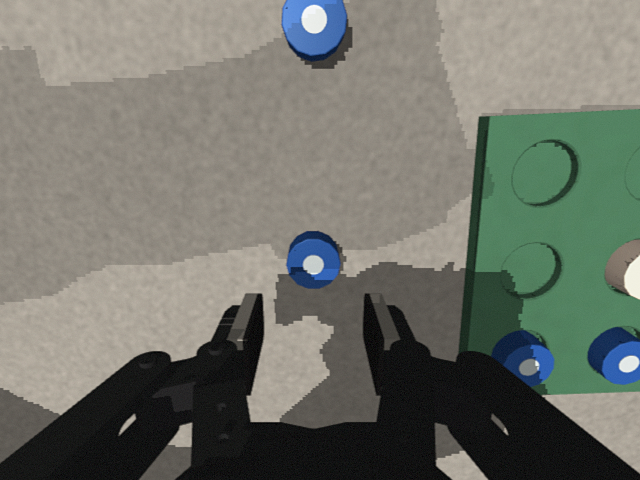

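Call:
{"fn": "step_arm", "kwargs": {
  "delta_pos": [
    [0, -0.001, 0.02],
    [0, -0.001, 0.042],
    [0, -0.001, 0.056],
    [0, -0.001, 0.064],
    [0, -0.001, 0.064],
    [0, -0.001, 0.064]
  ],
  "dr": [
    [0, 0, 0],
    [0, 0, 0],
    [0, 0, 0],
    [0, 0, 0],
    [0, 0, 0],
    [0, 0, 0]
  ]
}}

```text
time_s: 27.4
ee_pos: [0.4304, 0.0184, 0.0363]
tcp_rot: [-3.141, -0.001, 1.57]
force: [0.2, 0.8, -0.7]
grip_width: 0.504
```

Call:
{"fn": "step_arm", "kwargs": {
  "delta_pos": [
    [0, 0, 0],
    [0, 0, 0],
    [0, 0, 0],
    [0, 0, 0],
    [0, 0, 0],
    [0, 0, -0.01],
    [0, 0, -0.03],
    [0, 0, -0.06],
    [0, 0, -0.065],
    [0, 0, -0.065]
  ],
  "dr": [
    [0, 0, 0],
    [0, 0, 0],
    [0, 0, 0],
    [0, 0, 0],
    [0, 0, 0],
    [0, 0, 0],
    [0, 0, 0],
    [0, 0, 0],
    [0, 0, 0],
    [0, 0, 0]
  ],
  "fingers": 1
}}

```text
time_s: 28.23
ee_pos: [0.4317, 0.0181, 0.1037]
tcp_rot: [3.137, -0.0, 1.57]
force: [0.3, 0.1, -1.0]
grip_width: 0.33
```

```bash
python3 - <<'E'
from h import *
img,off=held();cv2.imwrite("pics/w21.png",img)
move(0.5607-off[0],0.0121-off[1],.10,np.pi/2)
E
```

```text
dot [310.7  20.2] 583 [0.4305 0.1288]
dot [312.9 319.2] 600 [0.4312 0.0192]
dot [620.6 358.2] 267 [ 5.644e-01 -1.000e-04]
dot [522.7 361.8] 266 [ 0.5222 -0.0018]
held off tool [ 0.0011 -0.0006  0.0177] world [-0.0006  0.0011]
dpos [-0.0068, 0.1302, 0.0027] dr [0.0024, -0.0002, -0.0014] len 0.13 rows 3.1
```

View pics/w21.png

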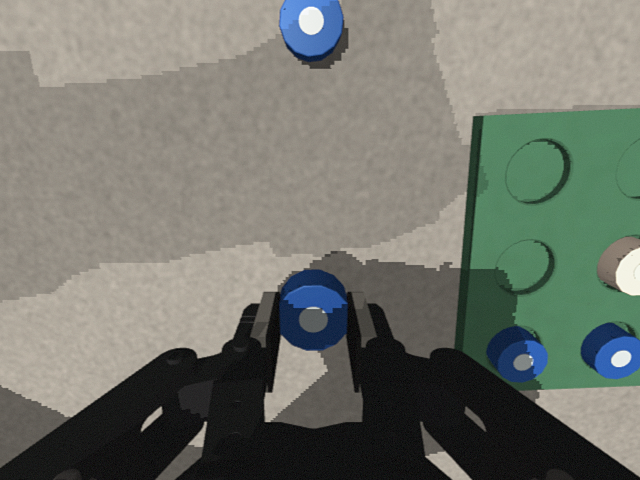

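Call:
{"fn": "step_arm", "kwargs": {
  "delta_pos": [
    [-0.0015, 0.03, 0],
    [-0.003, 0.06, 0],
    [-0.005, 0.09, 0],
    [-0.0065, 0.115, 0],
    [-0.007, 0.13, 0.003],
    [-0.007, 0.13, 0.015],
    [-0.007, 0.13, 0.028],
    [-0.007, 0.13, 0.03],
    [-0.007, 0.13, 0.03],
    [-0.007, 0.13, 0.03]
  ],
  "dr": [
    [0.002, 0, -0.001],
    [0.002, 0, -0.001],
    [0.002, 0, -0.001],
    [0.002, 0, -0.001],
    [0.002, 0, -0.001],
    [0.002, 0, -0.001],
    [0.002, 0, -0.001],
    [0.002, 0, -0.001],
    [0.002, 0, -0.001],
    [0.002, 0, -0.001]
  ]
}}

```text
time_s: 29.12
ee_pos: [0.5604, 0.0109, 0.0726]
tcp_rot: [-3.141, -0.0, 1.571]
force: [-0.5, 0.1, 0.2]
grip_width: 0.327
```

```bash
python3 - <<'E'
from h import *
img,off=held();cv2.imwrite("pics/w22.png",img)
print(ctrl.read_state()['ee_pos'])
move(0.5607-off[0],0.0121-off[1],.0455,np.pi/2)
E
```

```text
blue no dot [28.6 14.3] [0, 0, 60, 34, 1722]
blue no dot [423.7 348.5] [405, 341, 40, 17, 383]Traceback (most recent call last):
  File "<stdin>", line 2, in <module>
  File "h.py", line 47, in held
    best=min(o,key=lambda a:np.hypot(*(a[1][:2]-s['ee_pos'][:2])))
ValueError: min() iterable argument is empty
```

```bash
python3 - <<'E'
from h import *
img,K,P=cam("wrist");cv2.imwrite("pics/w22.png",img)
print(ctrl.read_state()['ee_pos'])
move(0.5607+.0006,0.0121-.001,.0455,np.pi/2)
E
```

```text
[0.56105698 0.01081594 0.07321471]
dpos [0.0003, 0.0002, 0.0277] dr [0.0009, -0.0, -0.0003] len 0.028 rows 0.7
```

View pics/w22.png

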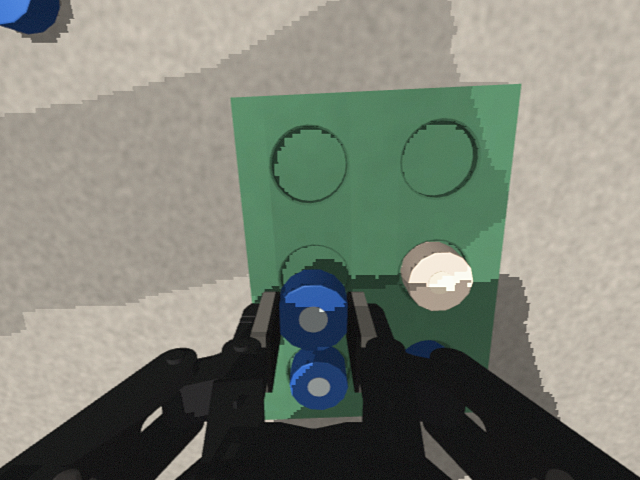

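Call:
{"fn": "step_arm", "kwargs": {
  "delta_pos": [
    [0, 0, 0.005],
    [0, 0, 0.012],
    [0, 0, 0.018],
    [0, 0, 0.022],
    [0, 0, 0.026],
    [0, 0, 0.0275],
    [0, 0, 0.0275]
  ],
  "dr": [
    [0.001, 0, 0],
    [0.001, 0, 0],
    [0.001, 0, 0],
    [0.001, 0, 0],
    [0.001, 0, 0],
    [0.001, 0, 0],
    [0.001, 0, 0]
  ]
}}

```text
time_s: 29.8
ee_pos: [0.5608, 0.0109, 0.0452]
tcp_rot: [-3.141, -0.0, 1.571]
force: [0.4, -0.6, -0.1]
grip_width: 0.334
```

Call:
{"fn": "step_arm", "kwargs": {
  "delta_pos": [
    [0, 0, 0],
    [0, 0, 0],
    [0, 0, 0],
    [0, 0, 0],
    [0, 0, -0.01],
    [0, 0, -0.03],
    [0, 0, -0.06],
    [0, 0, -0.08],
    [0, 0, -0.08],
    [0, 0, -0.08]
  ],
  "dr": [
    [0, 0, 0],
    [0, 0, 0],
    [0, 0, 0],
    [0, 0, 0],
    [0, 0, 0],
    [0, 0, 0],
    [0, 0, 0],
    [0, 0, 0],
    [0, 0, 0],
    [0, 0, 0]
  ],
  "fingers": 0
}}

```text
time_s: 30.63
ee_pos: [0.5615, 0.0107, 0.1268]
tcp_rot: [3.14, 0.0, 1.57]
force: [0.1, -1.3, -0.2]
grip_width: 0.501
```

```bash
python3 - <<'E'
from h import *
img,K,P=cam("wrist");cv2.imwrite("pics/w23.png",img)
bluedots(img,K,P,.025)
move(.4303,.1445,.10,np.pi/2)
E
```

```text
dot [71.4 16. ] 478 [0.4342 0.1428]
dot [311.6 252.6] 287 [0.5602 0.011 ]
blue no dot [412.8 316.1] [387, 297, 42, 46, 826]
dot [316.1 332.3] 236 [ 0.5632 -0.0467]
dpos [0.1338, -0.1307, 0.0257] dr [-0.0001, 0.0003, -0.0003] len 0.189 rows 4.5
```

View pics/w23.png

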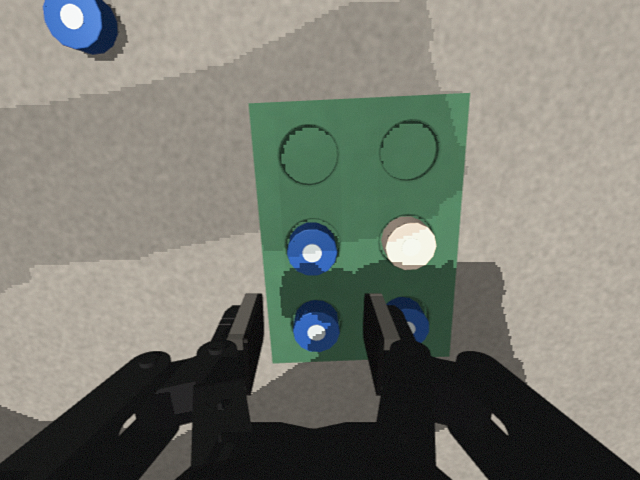

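Call:
{"fn": "step_arm", "kwargs": {
  "delta_pos": [
    [0.02, -0.02, 0],
    [0.045, -0.045, 0],
    [0.073, -0.072, 0],
    [0.1, -0.1, 0],
    [0.12, -0.12, 0.01],
    [0.134, -0.131, 0.025],
    [0.134, -0.131, 0.025],
    [0.134, -0.131, 0.025],
    [0.134, -0.131, 0.025]
  ],
  "dr": [
    [0, 0, 0],
    [0, 0, 0],
    [0, 0, 0],
    [0, 0, 0],
    [0, 0, 0],
    [0, 0, 0],
    [0, 0, 0],
    [0, 0, 0],
    [0, 0, 0]
  ]
}}

```text
time_s: 31.43
ee_pos: [0.4302, 0.1443, 0.1004]
tcp_rot: [-3.141, 0.0, 1.57]
force: [-0.4, 0.2, 0.4]
grip_width: 0.5
```

```bash
python3 - <<'E'
from h import *
cv2.imwrite("pics/w24.png",approach(.43,.1445))
E
```

```text
dot [314.9 264.2] 336 [0.4306 0.1444]
[0.43047944 0.14413395 0.10062763]
dpos [0.0003, 0.0002, 0.0646] dr [-0.0003, 0.0003, -0.0013] len 0.065 rows 1.5
```

View pics/w24.png

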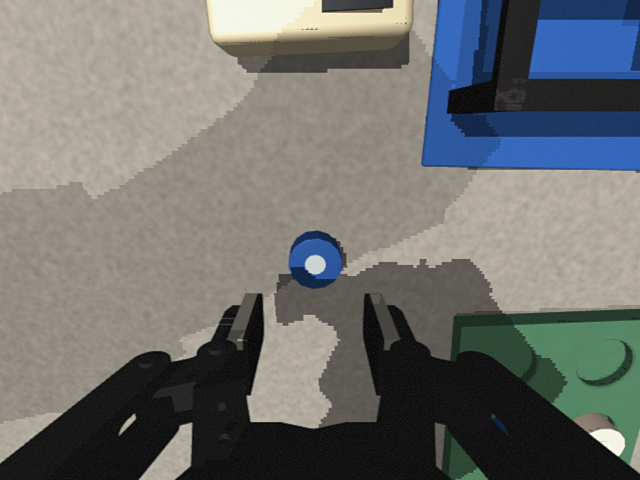

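Call:
{"fn": "step_arm", "kwargs": {
  "delta_pos": [
    [0, 0, 0.02],
    [0, 0, 0.042],
    [0, 0, 0.056],
    [0, 0, 0.0645],
    [0, 0, 0.0645],
    [0, 0, 0.0645]
  ],
  "dr": [
    [0, 0, -0.001],
    [0, 0, -0.001],
    [0, 0, -0.001],
    [0, 0, -0.001],
    [0, 0, -0.001],
    [0, 0, -0.001]
  ]
}}

```text
time_s: 31.98
ee_pos: [0.4308, 0.1439, 0.0364]
tcp_rot: [-3.141, 0.0, 1.57]
force: [-0.6, 0.1, -0.0]
grip_width: 0.497
```

Call:
{"fn": "step_arm", "kwargs": {
  "delta_pos": [
    [0, 0, 0],
    [0, 0, 0],
    [0, 0, 0],
    [0, 0, 0],
    [0, 0, 0],
    [0, 0, -0.01],
    [0, 0, -0.03],
    [0, 0, -0.06],
    [0, 0, -0.065],
    [0, 0, -0.065]
  ],
  "dr": [
    [0, 0, 0],
    [0, 0, 0],
    [0, 0, 0],
    [0, 0, 0],
    [0, 0, 0],
    [0, 0, 0],
    [0, 0, 0],
    [0, 0, 0],
    [0, 0, 0],
    [0, 0, 0]
  ],
  "fingers": 1
}}

```text
time_s: 32.82
ee_pos: [0.4322, 0.1441, 0.104]
tcp_rot: [3.138, -0.0, 1.569]
force: [-0.0, 0.3, -0.1]
grip_width: 0.328
```

```bash
python3 - <<'E'
from h import *
img,off=held();cv2.imwrite("pics/w25.png",img)
move(0.5581-off[0],0.0701-off[1],.10,np.pi/2)
E
```

```text
dot [312.9 318.2] 604 [0.4317 0.1457]
held off tool [ 0.0016 -0.0006  0.0177] world [-0.0005  0.0016]
dpos [-0.0751, 0.1272, 0.0029] dr [0.0022, 0.0002, -0.0015] len 0.148 rows 3.5
```

View pics/w25.png

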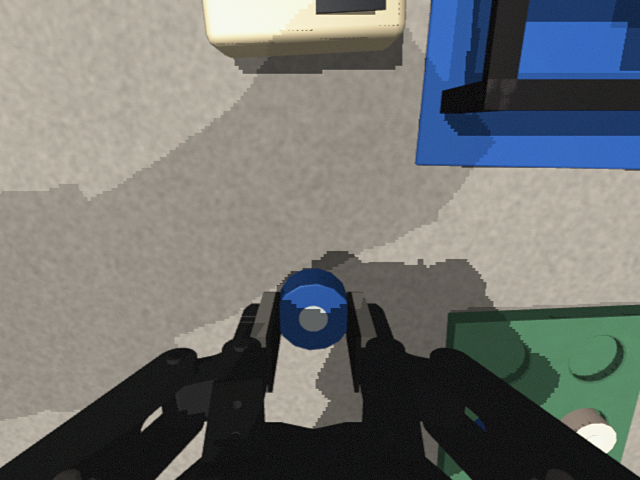

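Call:
{"fn": "step_arm", "kwargs": {
  "delta_pos": [
    [-0.017, 0.03, 0],
    [-0.035, 0.06, 0],
    [-0.052, 0.09, 0],
    [-0.066, 0.115, 0],
    [-0.0745, 0.127, 0.003],
    [-0.0745, 0.127, 0.015],
    [-0.0745, 0.127, 0.028],
    [-0.0745, 0.127, 0.03],
    [-0.0745, 0.127, 0.03],
    [-0.0745, 0.127, 0.03]
  ],
  "dr": [
    [0.002, 0, -0.001],
    [0.002, 0, -0.001],
    [0.002, 0, -0.001],
    [0.002, 0, -0.001],
    [0.002, 0, -0.001],
    [0.002, 0, -0.001],
    [0.002, 0, -0.001],
    [0.002, 0, -0.001],
    [0.002, 0, -0.001],
    [0.002, 0, -0.001]
  ]
}}

```text
time_s: 33.7
ee_pos: [0.5578, 0.0698, 0.0728]
tcp_rot: [-3.141, 0.0, 1.572]
force: [0.2, 0.3, -0.2]
grip_width: 0.329
```

```bash
python3 - <<'E'
from h import *
img,K,P=cam("wrist");cv2.imwrite("pics/w26.png",img)
print(ctrl.read_state()['ee_pos'])
move(0.5581+.0005,0.0701-.0012,.0455,np.pi/2)
E
```

```text
[0.55820618 0.06972684 0.07321826]
dpos [-0.0008, 0.0004, 0.0277] dr [0.0003, 0.0001, 0.0006] len 0.028 rows 0.7
```

View pics/w26.png

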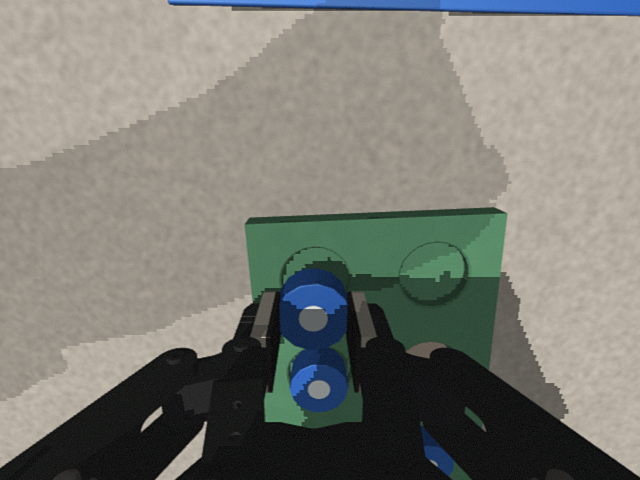

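Call:
{"fn": "step_arm", "kwargs": {
  "delta_pos": [
    [-0.001, 0.0005, 0.005],
    [-0.001, 0.0005, 0.012],
    [-0.001, 0.0005, 0.018],
    [-0.001, 0.0005, 0.022],
    [-0.001, 0.0005, 0.026],
    [-0.001, 0.0005, 0.0275],
    [-0.001, 0.0005, 0.0275]
  ],
  "dr": [
    [0, 0, 0],
    [0, 0, 0],
    [0, 0, 0],
    [0, 0, 0],
    [0, 0, 0],
    [0, 0, 0],
    [0, 0, 0]
  ]
}}

```text
time_s: 34.33
ee_pos: [0.5585, 0.0687, 0.0453]
tcp_rot: [-3.141, 0.0, 1.571]
force: [-0.1, -0.5, -1.1]
grip_width: 0.331
```

Call:
{"fn": "step_arm", "kwargs": {
  "delta_pos": [
    [0, 0, 0],
    [0, 0, 0],
    [0, 0, 0],
    [0, 0, 0],
    [0, 0, -0.01],
    [0, 0, -0.03],
    [0, 0, -0.07],
    [0, 0, -0.11],
    [-0.03, 0.03, -0.15],
    [-0.06, 0.03, -0.15]
  ],
  "dr": [
    [0, 0, 0],
    [0, 0, 0],
    [0, 0, 0],
    [0, 0, 0],
    [0, 0, 0],
    [0, 0, 0],
    [0, 0, 0],
    [0, 0, 0],
    [0, 0, 0],
    [0, 0, 0]
  ],
  "fingers": 0
}}

```text
time_s: 35.17
ee_pos: [0.5912, 0.0125, 0.2013]
tcp_rot: [3.135, -0.002, 1.578]
force: [1.3, 0.1, 0.3]
grip_width: 0.497
```

Call:
{"fn": "step_arm", "kwargs": {
  "delta_pos": [
    [0, 0, 0],
    [0, 0, 0],
    [0, 0, 0]
  ],
  "dr": [
    [0, 0, 0],
    [0, 0, 0],
    [0, 0, 0]
  ]
}}

```text
time_s: 35.42
ee_pos: [0.5909, 0.0127, 0.2017]
tcp_rot: [3.135, -0.002, 1.578]
force: [0.8, 0.4, 0.1]
grip_width: 0.499
```

```bash
python3 - <<'E'
from trayfit import *
img,K,P=cam("wrist");raw=img.copy()
bluedots(img,K,P,.025)
r=trayfit(img,K,P);print(r)
H=holes(.5917,.0135,np.radians(2.58))
for v in H.values():
  for rad,z,col in((.018,.014,(0,0,255)),(.016,.025,(0,255,255))):
    for t in np.arange(0,6.28,.05):
        u=w2px(K,P,(v[0]+rad*np.cos(t),v[1]+rad*np.sin(t),z));cv2.circle(img,(int(round(u[0]*16)),int(round(u[1]*16))),4,col,-1,shift=4)
y,x=int(w2px(K,P,(.5917,.0135,.014))[1]),int(w2px(K,P,(.5917,.0135,.014))[0])
a=(slice(max(0,y-130),y+130),slice(max(0,x-110),x+110))
cv2.imwrite("pics/w27.png",cv2.resize(np.hstack([raw[a],img[a]]),None,fx=1.8,fy=1.8,interpolation=cv2.INTER_CUBIC))
cv2.imwrite("pics/w27r.png",raw)
E
```

```text
dot [270.5 152.6] 213 [0.5578 0.0693]
dot [275.2 224.6] 176 [0.5601 0.011 ]
dot [349.8 285.8] 151 [ 0.6242 -0.0442]
dot [280.1 288.1] 150 [ 0.5631 -0.0466]
((591.7425537109375, 13.642463684082031), (129.14369201660156, 179.35935974121094), 2.6255738735198975)
```

View pics/w27.png

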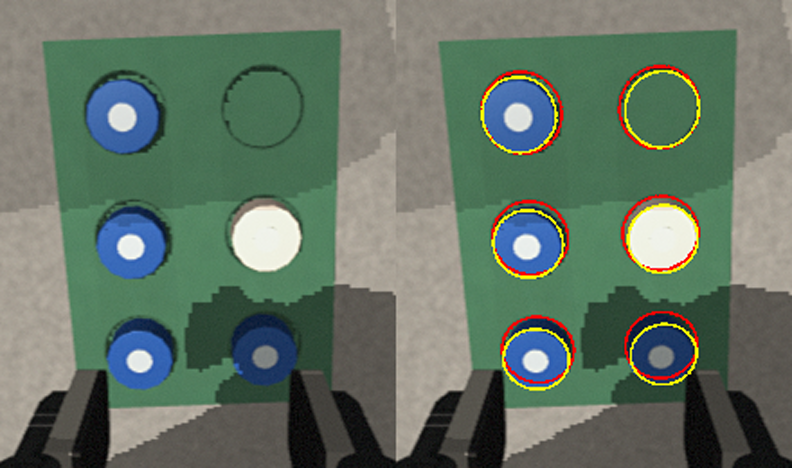

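All four discs are home: each dot is within about 1.5 mm of its pocket centre, and the rings coincide. Now to the button.

```bash
python3 - <<'E'
from h import *
move(.417,.335,.2,np.pi/2)
img,K,P=cam("top");cv2.imwrite("pics/t28.png",img)
img,K,P=cam("scene");cv2.imwrite("pics/s28.png",img)
E
```

```text
dpos [0.3231, -0.1711, 0.0007] dr [0.0062, -0.002, 0.0077] len 0.366 rows 8.8
```

View pics/s28.png

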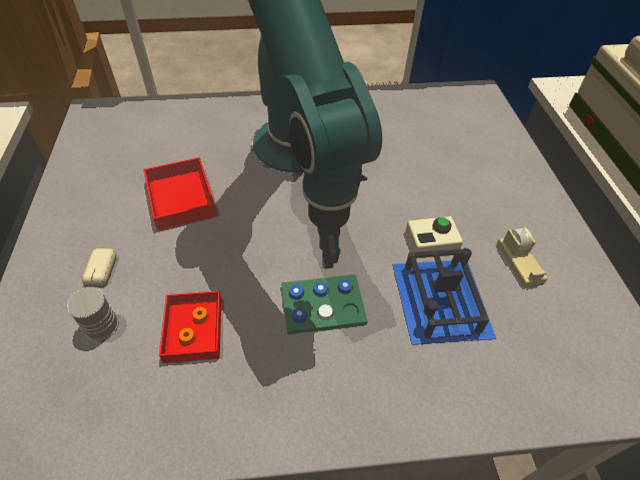

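The scene shows everything in place, with no loose blue disc left on the bench.

Call:
{"fn": "step_arm", "kwargs": {
  "delta_pos": [
    [0.03, -0.016, 0],
    [0.066, -0.035, 0],
    [0.102, -0.054, 0],
    [0.138, -0.073, 0],
    [0.174, -0.092, 0],
    [0.21, -0.111, 0],
    [0.246, -0.13, 0],
    [0.282, -0.15, 0],
    [0.31, -0.165, 0],
    [0.323, -0.171, 0]
  ],
  "dr": [
    [0.006, -0.002, 0.007],
    [0.006, -0.002, 0.007],
    [0.006, -0.002, 0.007],
    [0.006, -0.002, 0.007],
    [0.006, -0.002, 0.007],
    [0.006, -0.002, 0.007],
    [0.006, -0.002, 0.007],
    [0.006, -0.002, 0.007],
    [0.006, -0.002, 0.007],
    [0.006, -0.002, 0.007]
  ],
  "fingers": 1
}}

```text
time_s: 36.4
ee_pos: [0.4131, 0.3392, 0.2004]
tcp_rot: [-3.14, -0.001, 1.578]
force: [-0.5, 0.4, -0.2]
grip_width: -0.001
```

Call:
{"fn": "step_arm", "kwargs": {
  "delta_pos": [
    [0, 0, 0],
    [0, 0, 0],
    [0, 0, 0],
    [0, 0, 0]
  ],
  "dr": [
    [0, 0, 0],
    [0, 0, 0],
    [0, 0, 0],
    [0, 0, 0]
  ]
}}

```text
time_s: 36.73
ee_pos: [0.4137, 0.338, 0.2001]
tcp_rot: [-3.14, -0.0, 1.577]
force: [0.1, -0.8, -0.3]
grip_width: 0.0
```

```bash
python3 - <<'E'
from h import *
img,K,P=cam("wrist");cv2.imwrite("pics/w29.png",img);np.savez("w29.npz",K=K,P=P)
for c,st,m in blobs(img,(50,100,40),(75,255,255),150): print(c,st.tolist(),[px2w(K,P,c,z)[:2].round(4).tolist() for z in(.045,.05,.055)])
print(ctrl.read_state()['ee_pos'])
E
```

```text
[315.86073059 234.90182648] [296, 215, 41, 41, 1314] [[0.415, 0.3338], [0.4149, 0.3353], [0.4149, 0.3368]]
[0.41375672 0.33798816 0.20020007]
```

View pics/w29.png

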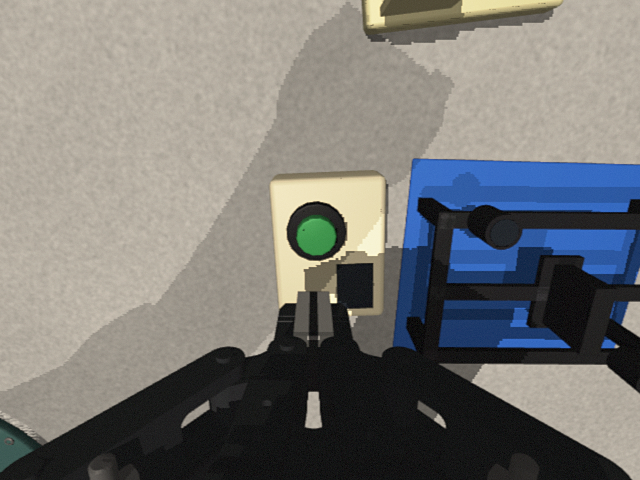

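Call:
{"fn": "step_arm", "kwargs": {
  "delta_pos": [
    [-0.0025, 0.0013, 0.035],
    [-0.0025, 0.0013, 0.07],
    [-0.0025, 0.0013, 0.1],
    [-0.0025, 0.0013, 0.112],
    [-0.0025, 0.0013, 0.116],
    [-0.0025, 0.0013, 0.116]
  ],
  "dr": [
    [0, 0, 0],
    [0, 0, 0],
    [0, 0, 0],
    [0, 0, 0],
    [0, 0, 0],
    [0, 0, 0]
  ]
}}

```text
time_s: 37.28
ee_pos: [0.415, 0.3351, 0.0843]
tcp_rot: [-3.139, 0.0, 1.576]
force: [-1.6, -2.1, 3.3]
grip_width: 0.004
```

```bash
python3 - <<'E'
from h import *
img,K,P=cam("wrist");cv2.imwrite("pics/w30.png",img)
print(ctrl.read_state()['ee_pos'],ctrl.read_state()['force'])
E
```

```text
[0.41536351 0.33565408 0.08525646] [-1.23456575 -1.4456203   2.64776996]
```

View pics/w30.png

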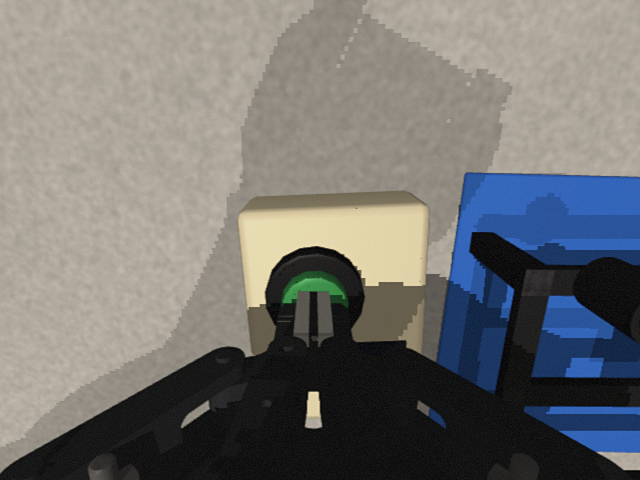

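Call:
{"fn": "step_arm", "kwargs": {
  "delta_pos": [
    [0, 0, 0.002],
    [0, 0, 0.004],
    [0, 0, 0.006],
    [0, 0, 0.007],
    [0, 0, 0.007],
    [0, 0, 0.007]
  ],
  "dr": [
    [0, 0, 0],
    [0, 0, 0],
    [0, 0, 0],
    [0, 0, 0],
    [0, 0, 0],
    [0, 0, 0]
  ]
}}

```text
time_s: 37.83
ee_pos: [0.4163, 0.3364, 0.0805]
tcp_rot: [3.14, -0.002, 1.576]
force: [-6.8, -8.3, 37.5]
grip_width: 0.001
```

```bash
python3 - <<'E'
from h import *
img,K,P=cam("wrist");cv2.imwrite("pics/w31.png",img[200:400,200:440].repeat(3,0).repeat(3,1))
img,K,P=cam("scene");cv2.imwrite("pics/s31.png",cv2.resize(img[190:290,380:500],None,fx=5,fy=5))
print(ctrl.read_state()['ee_pos'],ctrl.read_state()['force'])
E
```

```text
[0.41631755 0.33643045 0.08048735] [-6.90730594 -8.06904318 37.56031271]
```

View pics/w31.png

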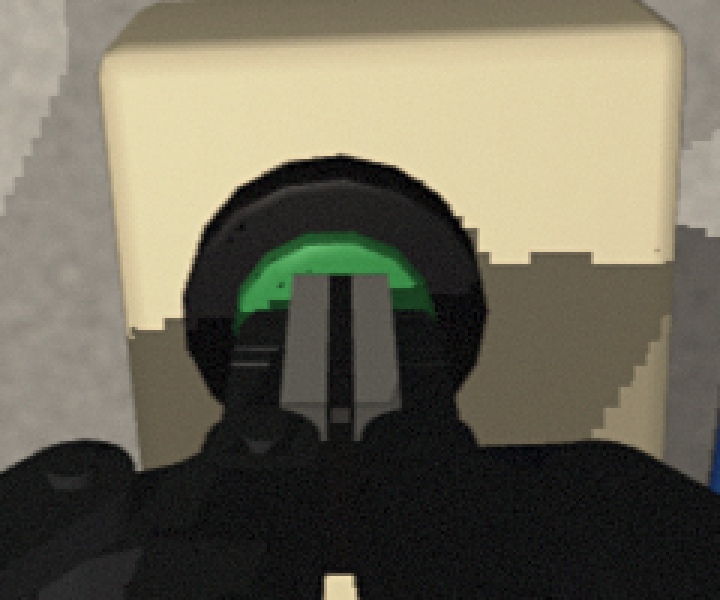

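View pics/s31.png

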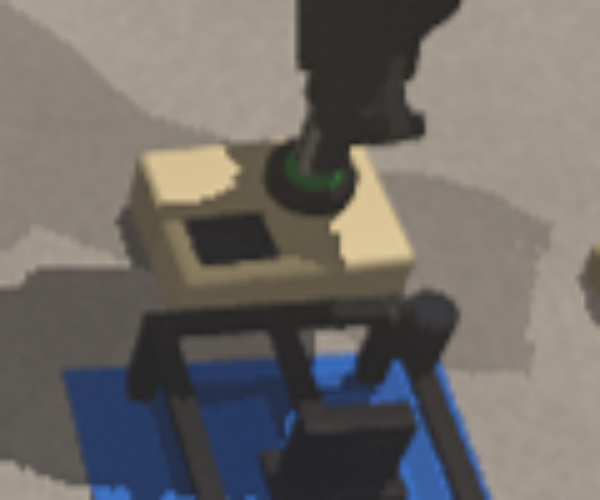

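The button looks sunk and the force reads as bottomed out. I'll release, then compare button heights to be sure.

Call:
{"fn": "step_arm", "kwargs": {
  "delta_pos": [
    [0, 0, -0.01],
    [0, 0, -0.03],
    [0, 0, -0.06],
    [0, 0, -0.09],
    [0, 0, -0.11],
    [0, 0, -0.12],
    [0, 0, -0.12],
    [0, 0, -0.12]
  ],
  "dr": [
    [0, 0, 0],
    [0, 0, 0],
    [0, 0, 0],
    [0, 0, 0],
    [0, 0, 0],
    [0, 0, 0],
    [0, 0, 0],
    [0, 0, 0]
  ]
}}

```text
time_s: 38.6
ee_pos: [0.4163, 0.3361, 0.2004]
tcp_rot: [3.139, -0.002, 1.575]
force: [0.2, -0.7, -0.3]
grip_width: -0.001
```

```bash
python3 - <<'E'
from h import *
img,K,P=cam("wrist");cv2.imwrite("pics/w32.png",img[160:310,240:400].repeat(4,0).repeat(4,1))
for c,st,m in blobs(img,(50,100,40),(75,255,255),150): print(c,st.tolist(),[px2w(K,P,c,z)[:2].round(4).tolist() for z in(.045,.05,.055,.06)])
s=ctrl.read_state();print(s['ee_pos'],s['force'])
img,K,P=cam("scene");cv2.imwrite("pics/s32.png",cv2.resize(img[190:290,380:500],None,fx=5,fy=5))
E
```

```text
[311.49242424 232.52045455] [291, 212, 42, 41, 1320] [[0.4149, 0.3339], [0.4149, 0.3354], [0.4149, 0.3369], [0.4149, 0.3384]]
[0.41595156 0.3358564  0.19969683] [-0.02270651  0.10117991  0.23508278]
```

View pics/w32.png

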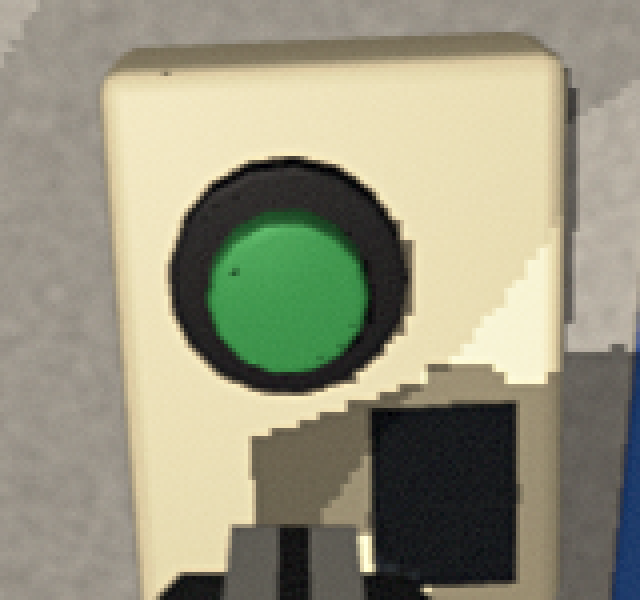

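View pics/s32.png

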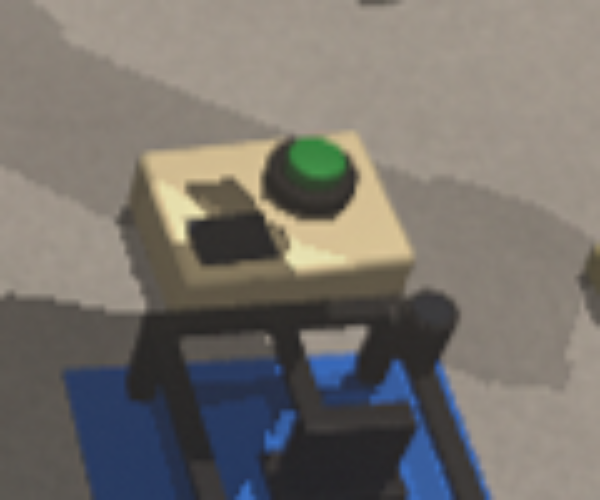

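```bash
python3 - <<'E'
from h import *
d=cams.read_camera("wrist");K=d["mtx"];Tc=d["T_tool_cam"]
def Pof(pos,rot):
    T=np.eye(4);T[:3,:3]=R.from_euler('xyz',rot).as_matrix();T[:3,3]=pos;return T@Tc
A=Pof([0.41595,0.33586,0.1997],[3.139,-.002,1.575]);B=Pof([0.41632,0.33643,0.08049],[3.14,-.002,1.576])
for z in np.arange(.046,.062,.002):
    print(z.round(3),"unpr far",px2w(K,A,(311.5,217),z)[1].round(4),"near",px2w(K,A,(311.5,160+372/4),z)[1].round(4),"| pressed far",[px2w(K,B,(313.3,v),z)[1].round(4) for v in (278,280,282)])
E
```

```text
0.046 unpr far 0.3466 near 0.3175 | pressed far [np.float64(0.3488), np.float64(0.3479), np.float64(0.3469)]
0.048 unpr far 0.3471 near 0.3183 | pressed far [np.float64(0.3497), np.float64(0.3488), np.float64(0.3478)]
0.05 unpr far 0.3476 near 0.319 | pressed far [np.float64(0.3506), np.float64(0.3496), np.float64(0.3487)]
0.052 unpr far 0.3481 near 0.3197 | pressed far [np.float64(0.3515), np.float64(0.3505), np.float64(0.3496)]
0.054 unpr far 0.3486 near 0.3204 | pressed far [np.float64(0.3523), np.float64(0.3514), np.float64(0.3505)]
0.056 unpr far 0.3491 near 0.3211 | pressed far [np.float64(0.3532), np.float64(0.3523), np.float64(0.3514)]
0.058 unpr far 0.3496 near 0.3218 | pressed far [np.float64(0.3541), np.float64(0.3532), np.float64(0.3523)]
0.06 unpr far 0.3501 near 0.3226 | pressed far [np.float64(0.355), np.float64(0.3541), np.float64(0.3532)]
```

The measured drop is about 5–6 mm, which agrees with a full press. I'll press once more, better centred, to rule out having caught the bezel.

Call:
{"fn": "step_arm", "kwargs": {
  "delta_pos": [
    [-0.001, -0.001, 0.04],
    [-0.001, -0.001, 0.08],
    [-0.001, -0.001, 0.1],
    [-0.001, -0.001, 0.106],
    [-0.001, -0.001, 0.106],
    [-0.001, -0.001, 0.106]
  ],
  "dr": [
    [0.002, 0.002, 0],
    [0.002, 0.002, 0],
    [0.002, 0.002, 0],
    [0.002, 0.002, 0],
    [0.002, 0.002, 0],
    [0.002, 0.002, 0]
  ]
}}

```text
time_s: 39.25
ee_pos: [0.4148, 0.3355, 0.094]
tcp_rot: [-3.14, -0.003, 1.576]
force: [-0.6, -0.2, 0.1]
grip_width: 0.002
```

Call:
{"fn": "step_arm", "kwargs": {
  "delta_pos": [
    [0, 0, 0.002],
    [0, 0, 0.004],
    [0, 0, 0.006],
    [0, 0, 0.006]
  ],
  "dr": [
    [0, 0, 0],
    [0, 0, 0],
    [0, 0, 0],
    [0, 0, 0]
  ]
}}

```text
time_s: 39.58
ee_pos: [0.4151, 0.3355, 0.0882]
tcp_rot: [-3.141, -0.003, 1.576]
force: [-1.1, 0.2, -0.1]
grip_width: 0.0
```

Call:
{"fn": "step_arm", "kwargs": {
  "delta_pos": [
    [0, 0, 0.002],
    [0, 0, 0.003],
    [0, 0, 0.003]
  ],
  "dr": [
    [0, 0, 0],
    [0, 0, 0],
    [0, 0, 0]
  ]
}}

```text
time_s: 39.83
ee_pos: [0.4152, 0.3356, 0.0853]
tcp_rot: [-3.141, -0.004, 1.576]
force: [-0.8, 0.1, 2.4]
grip_width: 0.002
```

Call:
{"fn": "step_arm", "kwargs": {
  "delta_pos": [
    [0, 0, 0.001],
    [0, 0, 0.002],
    [0, 0, 0.002]
  ],
  "dr": [
    [0, 0, 0],
    [0, 0, 0],
    [0, 0, 0]
  ]
}}

```text
time_s: 40.08
ee_pos: [0.4152, 0.3356, 0.0832]
tcp_rot: [-3.141, -0.004, 1.576]
force: [0.5, -0.4, 3.2]
grip_width: -0.001
```

Call:
{"fn": "step_arm", "kwargs": {
  "delta_pos": [
    [0, 0, 0.001],
    [0, 0, 0.002],
    [0, 0, 0.002]
  ],
  "dr": [
    [0, 0, 0],
    [0, 0, 0],
    [0, 0, 0]
  ]
}}

```text
time_s: 40.33
ee_pos: [0.4153, 0.3356, 0.0811]
tcp_rot: [-3.141, -0.004, 1.576]
force: [-0.8, -2.0, 4.9]
grip_width: -0.001
```

Call:
{"fn": "step_arm", "kwargs": {
  "delta_pos": [
    [0, 0, 0.001],
    [0, 0, 0.0015],
    [0, 0, 0.0015]
  ],
  "dr": [
    [0, 0, 0],
    [0, 0, 0],
    [0, 0, 0]
  ]
}}

```text
time_s: 40.58
ee_pos: [0.4154, 0.3357, 0.0806]
tcp_rot: [3.141, -0.003, 1.576]
force: [-6.1, -8.2, 31.4]
grip_width: 0.002
```

The spring force rose to 4.9 N and then met a hard stop, so the button is fully down. Releasing and retreating.

Call:
{"fn": "step_arm", "kwargs": {
  "delta_pos": [
    [0, 0, -0.01],
    [0, 0, -0.03],
    [0, 0, -0.06],
    [0, 0, -0.1],
    [0, 0, -0.14],
    [-0.03, 0, -0.18],
    [-0.07, 0, -0.2],
    [-0.11, 0, -0.2],
    [-0.15, 0, -0.2],
    [-0.15, 0, -0.2]
  ],
  "dr": [
    [0, 0, 0],
    [0, 0, 0],
    [0, 0, 0],
    [0, 0, 0],
    [0, 0, 0],
    [0, 0, 0],
    [0, 0, 0],
    [0, 0, 0],
    [0, 0, 0],
    [0, 0, 0]
  ]
}}

```text
time_s: 41.42
ee_pos: [0.4165, 0.179, 0.2803]
tcp_rot: [3.14, -0.001, 1.57]
force: [0.9, -0.7, 0.2]
grip_width: -0.0
```

Call:
{"fn": "step_arm", "kwargs": {
  "delta_pos": [
    [0, 0, 0],
    [0, 0, 0],
    [0, 0, 0],
    [0, 0, 0]
  ],
  "dr": [
    [0, 0, 0],
    [0, 0, 0],
    [0, 0, 0],
    [0, 0, 0]
  ]
}}

```text
time_s: 41.75
ee_pos: [0.4163, 0.1803, 0.2801]
tcp_rot: [3.141, -0.001, 1.572]
force: [-0.8, 1.4, 0.1]
grip_width: -0.001
```

```bash
python3 - <<'E'
from h import *
img,K,P=cam("wrist");cv2.imwrite("pics/w40.png",img)
bluedots(img,K,P,.025)
img,K,P=cam("scene");cv2.imwrite("pics/s40.png",img)
img,K,P=cam("top");cv2.imwrite("pics/t40.png",img)
s=ctrl.read_state();print(s['ee_pos'],s['force'])
E
```

```text
dot [439.4 300.4] 93 [0.558  0.0691]
dot [436.2 345.3] 83 [0.5604 0.0108]
blue no dot [482.4 377.1] [467, 366, 30, 27, 451]
[0.41626969 0.17996206 0.28011496] [-0.2213357  -0.86040334 -0.03359825]
```

View pics/w40.png

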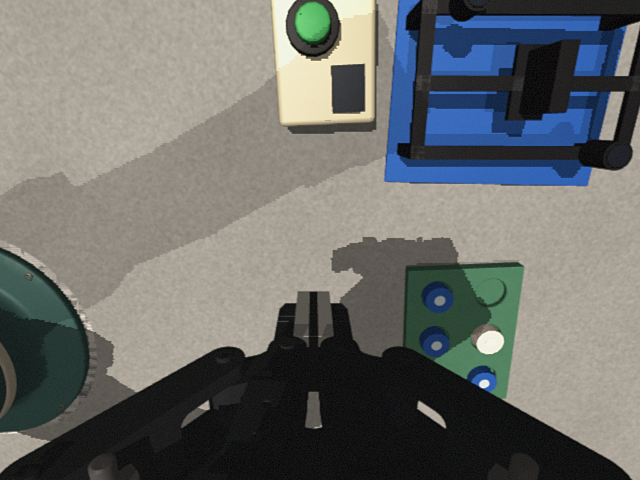

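View pics/s40.png

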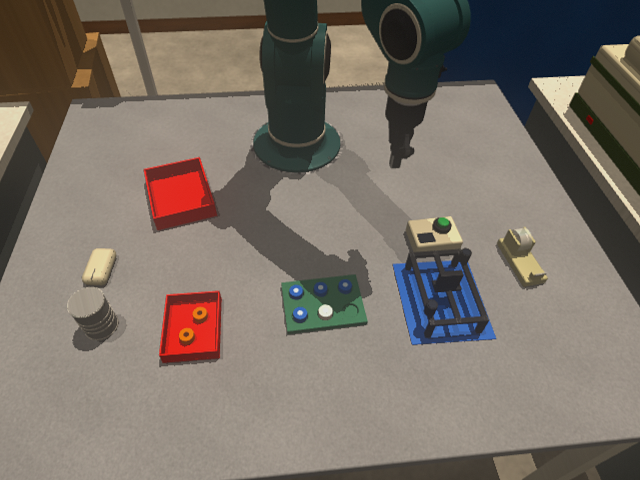

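View pics/t40.png

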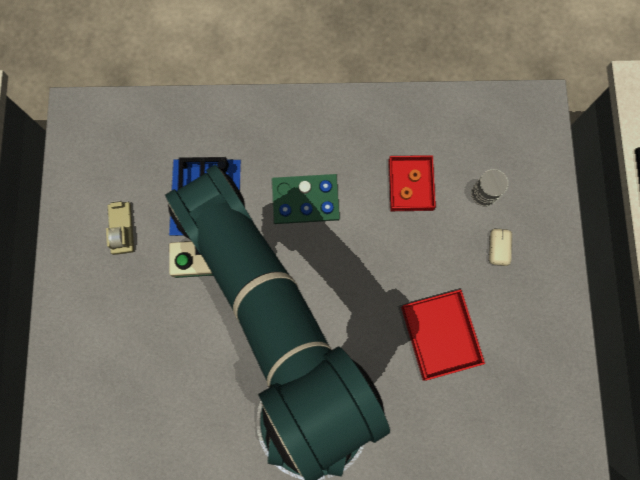

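All the pictures agree: the bridge is on the mat, two orange discs are in the bin, four blue discs are in pockets, the reference is in place and the button is up. Handing in.

```bash
python3 -c "
from station import ctrl
print(ctrl.finish_job())"
```

```text
the job is handed in; nothing more can be done
None
```

I finished the job and handed it in at about 42 s of the 208 s allowed. No verdict was reported.

- **Bridge:** I lifted it off by its fin. It stands upright on the blue mat, set down within a few mm of the mat's centre.
- **Used discs:** Two were present, and both are in the smaller (150 x 120 mm) red bin, which is the one meant.
- **New discs:** Four were present, and each lies in its own pocket. Their dots measured within about 1.6 mm of the pocket centres, and the image rings matched discs lying home. On the second one the force rose to about 14 N as I lowered it. I nudged it 1 mm and let go, and it then looked flat and home.
- **Start button:** I pressed it twice. On the first press I couldn't rule out having caught the bezel. The second press built to 4.9 N of spring force and then hit a hard stop, which fits full travel. It has sprung back up.
- **Final check:** The wrist, scene and top pictures show the white reference still in its pocket, the tape dispenser, tin and mouse where they were, and the arm clear of everything. The last pictures disagreed with nothing.

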